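# Clear the tag holder and stand the plant tags in it

### The arm

A 6-joint arm with a two-finger parallel gripper is mounted at the origin on the work surface. World frame = base frame: x ahead of the robot, y to its left, z up, the work surface at z = 0. Lengths are in m, angles in rad, forces in N, time in s.
With the tool pointing down it reaches from about 0.275 to 0.85 m from the base axis. Payload 5.2 kg.
Tool frame: the origin (TCP) lies midway between the tips of the shut fingers; the grasp point (between the pads) lies 19 mm behind it (manip.grip_point_offset is the distance from the TCP to the grasp point, in m); z points along the fingers, y is the direction in which the jaws open and shut (so a half turn about z gives the same grasp; the last joint's range is limited). The gripper opens to 85 mm and grips with 20 to 120 N. Pads are 22 mm wide; open, the fingers measure 114 mm over their backs; the gripper's body (76 mm by 85 mm) begins 54 mm behind the grasp point. The pads swing forward as they close: fully open they stand 13 mm farther back than shut.
Start: joints at [-1.451, 0.259, 1.535, -0, 1.348, -0.203], TCP at [0.174, -0.522, 0.194] pointing down, gripper open.
Joint ranges: [-3.14, 3.14], [-0.91, 2.08], [0.19, 2.58], [-1.22, 4.36], [0.22, 2.71], [-3.12, 3.12]. Speed limits (rad/s): [2.57, 2.57, 3.14, 3.14, 3.14, 3.14].

### API

Orientations are given as a unit quaternion [x, y, z, w].
In Python, from plant import manip, eoat, get_image, camera_model, job gives the robot as it stands. Calls block until the motion is done:
- manip.move_ptp(position, orientation): joint-space move of the TCP to a pose.
- manip.move_l(position, velocity=0.15, rot=None, f_stop=None): straight line of the TCP; rot=None keeps the orientation; velocity is the mean speed in m/s. With f_stop (N) it stops when the force on the tool has changed by that much, and returns True; else False.
- manip.move_joints(angles): joint-space move.
- eoat.command_gripper(opening, newtons=None): finger opening in m; newtons is the grip in N (None keeps the last); returns when the fingers have stopped.
- manip.dwell(seconds).
- manip.inverse_kinematics(position, orientation): joint angles nearest the present ones, or None.
- get_image(name): name is "scene" or "top" or "wrist"; returns the picture (384x512x3 uint8, red, green, blue); there is no depth.
- camera_model(name): a dict with "camera_matrix" (3x3 intrinsics, pixels), "rvec" (rotation vector, rad) and "tvec" (3), from world to camera coordinates, as OpenCV has them; the wrist camera has in their place "T_tool_cam" (4x4, takes a point from camera to tool coordinates, whose origin is the TCP and whose axes are the flange's). Camera axes: x right, y down, z forward; pixel columns grow to the right and rows downward; lengths in m; the calibration is good to about 2 mm. A picture is of the moment at which its call begins: read the wrist's pose just before it. camera_model takes no time and is no camera call.
A pose or a line that the arm cannot do raises manip.IKError and nothing moves.
- job.job_done(): hands the job in, once; it reports no verdict.
Readings, each from a call of its own:
- manip.get_time(): time.
- manip.get_joint_pos(): joint angles.
- manip.get_dq(): joint speeds.
- manip.get_joint_efforts(): joint torques, N m.
- manip.get_tcp_pos(): TCP position.
- manip.get_tool_rot(): TCP orientation.
- manip.get_ft_force(): force on the tool from outside, world axes, zero at the start.
- manip.get_moment(): the same for the moment, N m.
- manip.get_width(): finger opening in m.
Only numpy, scipy, OpenCV 4.12 (cv2) and the standard library are available. Lean on these libraries where they do the work, as an engineer would, in place of code of your own. Each camera call takes 0.05 s, during which the arm holds its last target.

### The job

The trowel and the twine spool have been left on top of the plant tag holder, over its cups: first clear both out of the way into the green seed tray, the trowel lying wholly inside it. Then stand every wooden plant tag that lies on the bench upright in the holder, point down, one to a cup. Leave the pots, jar, tin and brush where they are.

Things in the scene. Friction and masses are not known exactly. Their poses are not given: they have to be found in the camera images.
- holder: grey hard-silicone plant tag holder, fixed to the bench: a block 54 mm (own x) by 286 mm (own y) by 100 mm tall with four cups in a row along own y, open at the top. Each cup is 38 mm (x) by 36 mm (y), its floor 8 mm above the bench; cup centres 76 mm apart. Origin: centre of its underside, z up
- cup1 (a point): centre of the mouth of the holder's first cup, at own y = -114 mm, level with the rim (100 mm above the bench)
- cup2 (a point): centre of the mouth of the holder's second cup, at own y = -38 mm, level with the rim
- cup3 (a point): centre of the mouth of the holder's third cup, at own y = +38 mm, level with the rim
- cup4 (a point): centre of the mouth of the holder's fourth cup, at own y = +114 mm, level with the rim
- tray: empty green plastic seed tray on the left, fixed to the bench: 340 mm (own x) by 230 mm (own y) outside, 50 mm high, walls and floor 4 mm. Origin: centre of its underside, z up
- trowel: stainless hand trowel, 220 mm long along own x, 0.18 kg, lying flat along the top of the holder over the mouths of its first three cups. Round wooden handle 26 mm in diameter from x = -110 to -5 mm, its axis 13 mm above the origin; thin neck; flat blade up to 74 mm wide and 4 mm thick from x = 24 to 110 mm, its underside level with the origin. Balances near x = 0. Origin: middle of its length, at the underside; z up as it lies
- spool: full wooden twine spool, a cylinder 50 mm across and 50 mm tall, 0.12 kg, standing on the holder over the mouth of its fourth cup. Origin: centre of its underside
- spool_mid (a point): centre of the spool
- trowel_butt (a point): end of the trowel's handle, on the handle's axis
- trowel_nose (a point): front end of the trowel's blade
- tag1: wooden plant tag, one of four like it, of which only three or all four are on the bench in a run (the other is then absent). 185 mm long along its own x, 20 mm thick: a head 30 mm wide on the last 30 mm at +x, a stem 20 mm wide and 130 mm long, then a 25 mm stepped point at -x. 45 g. Origin: centre of its length, on the underside as it lies flat (own z up; it may also lie turned over). It starts flat on the bench on the right, its point roughly away from the robot
- tag1_point (a point): tip of the point of tag1, 92.5 mm from its middle
- tag2: wooden plant tag, one of four like it, of which only three or all four are on the bench in a run (the other is then absent). 185 mm long along its own x, 20 mm thick: a head 30 mm wide on the last 30 mm at +x, a stem 20 mm wide and 130 mm long, then a 25 mm stepped point at -x. 45 g. Origin: centre of its length, on the underside as it lies flat (own z up; it may also lie turned over). It starts flat on the bench on the right, its point roughly away from the robot
- tag2_point (a point): tip of the point of tag2, 92.5 mm from its middle
- tag3: wooden plant tag, one of four like it, of which only three or all four are on the bench in a run (the other is then absent). 185 mm long along its own x, 20 mm thick: a head 30 mm wide on the last 30 mm at +x, a stem 20 mm wide and 130 mm long, then a 25 mm stepped point at -x. 45 g. Origin: centre of its length, on the underside as it lies flat (own z up; it may also lie turned over). It starts flat on the bench on the right, its point roughly away from the robot
- tag3_point (a point): tip of the point of tag3, 92.5 mm from its middle
- tag4: wooden plant tag, one of four like it, of which only three or all four are on the bench in a run (the other is then absent). 185 mm long along its own x, 20 mm thick: a head 30 mm wide on the last 30 mm at +x, a stem 20 mm wide and 130 mm long, then a 25 mm stepped point at -x. 45 g. Origin: centre of its length, on the underside as it lies flat (own z up; it may also lie turned over). It starts flat on the bench on the right, its point roughly away from the robot
- tag4_point (a point): tip of the point of tag4, 92.5 mm from its middle
- pot: bystander: empty terracotta pot 96 mm across and 90 mm tall. Origin: centre of its underside
- jar: bystander: closed glass jar 54 mm across and 70 mm tall. Origin: centre of its underside
- potstack: bystander: nested black plastic nursery pots, 78 mm across and 78 mm tall. Origin: centre of the underside
- tin: bystander: empty steel tin, 68 mm across and 75 mm tall. Origin: centre of the underside
- brush: bystander: bench brush lying at the back. Origin: its underside
Not all that is in view belongs to the job. Leave any purple or red look-alike of the tag4 alone.

How it is judged:
On the way, in this order (a step that is already met when the one before it is completed fails the run):
1. the trowel and the spool are in the seed tray, let go (x of trowel_butt in the frame of tray between -0.167 and 0.167 m and y of trowel_butt in the frame of tray between -0.112 and 0.112 m and z of trowel_butt in the frame of tray between 0 and 0.045 m and x of trowel_nose in the frame of tray between -0.167 and 0.167 m and y of trowel_nose in the frame of tray between -0.112 and 0.112 m and z of trowel_nose in the frame of tray between 0 and 0.045 m and contact force between the fingers and trowel below 0.3 N and linear speed of each of trowel, spool below 0.05 m/s and x of spool_mid in the frame of tray between -0.16 and 0.16 m and y of spool_mid in the frame of tray between -0.105 and 0.105 m and z of spool_mid in the frame of tray between 0 and 0.045 m and contact force between the fingers and spool below 0.3 N), for 0.2 s.
2. after that, the first tag stands in the holder, point down, let go (((x of tag1_point in the frame of holder between -0.021 and 0.021 m and y of tag1_point in the frame of holder between -0.133 and 0.133 m and z of tag1_point in the frame of holder below 0.03 m and angle between tag1's own x axis and vertical below 0.45 rad and linear speed of tag1 below 0.05 m/s and contact force between the fingers and tag1 below 0.3 N) or (x of tag2_point in the frame of holder between -0.021 and 0.021 m and y of tag2_point in the frame of holder between -0.133 and 0.133 m and z of tag2_point in the frame of holder below 0.03 m and angle between tag2's own x axis and vertical below 0.45 rad and linear speed of tag2 below 0.05 m/s and contact force between the fingers and tag2 below 0.3 N) or (x of tag3_point in the frame of holder between -0.021 and 0.021 m and y of tag3_point in the frame of holder between -0.133 and 0.133 m and z of tag3_point in the frame of holder below 0.03 m and angle between tag3's own x axis and vertical below 0.45 rad and linear speed of tag3 below 0.05 m/s and contact force between the fingers and tag3 below 0.3 N) or (x of tag4_point in the frame of holder between -0.021 and 0.021 m and y of tag4_point in the frame of holder between -0.133 and 0.133 m and z of tag4_point in the frame of holder below 0.03 m and angle between tag4's own x axis and vertical below 0.45 rad and linear speed of tag4 below 0.05 m/s and contact force between the fingers and tag4 below 0.3 N))), for 0.2 s.
At the end, for the whole second after the job is handed in: The trowel rests with both ends inside the tray and below its rim, and the spool is in the tray. Every tag present stands in a cup, point under 30 mm above the bench, head up, leaning under 26 degrees, at rest and released, no two in one cup (points over 42 mm apart) (all of step 1 and x of tag1_point in the frame of holder between -0.021 and 0.021 m and y of tag1_point in the frame of holder between -0.133 and 0.133 m and z of each of tag1_point, tag2_point, tag3_point, tag4_point in the frame of holder below 0.03 m and angle between each of tag1, tag2, tag3, tag4's own x axis and vertical below 0.45 rad and linear speed of each of tag1, tag2, tag3, tag4 below 0.05 m/s and contact force between the fingers and tag1 below 0.3 N and x of tag2_point in the frame of holder between -0.021 and 0.021 m and y of tag2_point in the frame of holder between -0.133 and 0.133 m and contact force between the fingers and tag2 below 0.3 N and x of tag3_point in the frame of holder between -0.021 and 0.021 m and y of tag3_point in the frame of holder between -0.133 and 0.133 m and contact force between the fingers and tag3 below 0.3 N and x of tag4_point in the frame of holder between -0.021 and 0.021 m and y of tag4_point in the frame of holder between -0.133 and 0.133 m and contact force between the fingers and tag4 below 0.3 N and horizontal distance between tag1_point and tag2_point above 0.042 m and horizontal distance between each of tag1_point, tag2_point and tag3_point above 0.042 m and horizontal distance between each of tag1_point, tag2_point, tag3_point and tag4_point above 0.042 m); the robot touches nothing.
It fails at once if the terracotta pot is moved more than 30 mm (distance of pot from where it was at the start of the episode above 0.03 m).
It fails at once if the glass jar is moved more than 30 mm (distance of jar from where it was at the start of the episode above 0.03 m).
It fails at once if the stack of black nursery pots is moved more than 30 mm (distance of potstack from where it was at the start of the episode above 0.03 m).
It fails at once if the brush is moved more than 30 mm (distance of brush from where it was at the start of the episode above 0.03 m).
It fails at once if the steel tin is moved more than 30 mm (distance of tin from where it was at the start of the episode above 0.03 m).
Of tag1, tag2, tag3, tag4 only 3 to 4 are there at a start; the rules pass over those that are not, and their reading is None.
At some moment in a run one of tag1, tag2, tag3, tag4 may be knocked a few centimetres aside while the robot is not near it.
Once in a run the grip may slacken for a moment while it holds something.
It also fails if it takes over 200 s, if anything falls off the work surface, if the arm or the gripper's body presses on something with over 40 N, if the wrist force passes 120 N, or if a joint passes its speed limit or range.

## Working session

There is one attempt and no reset: what is moved stays moved. The work goes in short steps, each a Python script; the robot and the scene stay as the last script left them, time stands still between calls to the robot, and variables do not carry over. Pictures are saved under pics/ and viewed, and the job is handed in when it is done.

```bash
ls; mkdir -p pics
python3 - <<'E'
from plant import manip, get_image, camera_model
import cv2
print(manip.get_time())
for n in ["scene","top","wrist"]:
    im=get_image(n); cv2.imwrite(f"pics/{n}0.png",im[:,:,::-1]); print(n,camera_model(n))
print(manip.get_tcp_pos(),manip.get_tool_rot(),manip.grip_point_offset)
E
```

```text
pics
0.0
scene {'camera_matrix': array([[411.31507863,   0.        , 252.87815503],
       [  0.        , 411.31507863, 191.19552027],
       [  0.        ,   0.        ,   1.        ]]), 'rvec': array([ 0.92133683,  2.59779858, -0.95490579]), 'tvec': array([ 0.42793778, -0.18530494,  1.49572761])}
top {'camera_matrix': array([[411.87527392,   0.        , 252.63260772],
       [  0.        , 411.87527392, 193.83541316],
       [  0.        ,   0.        ,   1.        ]]), 'rvec': array([ 2.16600587, -2.17357081,  0.14302659]), 'tvec': array([-0.00250417,  0.55297142,  1.17937659])}
wrist {'camera_matrix': array([[298.05426547,   0.        , 257.36920713],
       [  0.        , 298.05426547, 192.49508305],
       [  0.        ,   0.        ,   1.        ]]), 'T_tool_cam': array([[-1.23014090e-03, -9.54097643e-01, -2.99493196e-01,
         7.63983602e-02],
       [ 9.99999237e-01, -1.14016570e-03, -4.75171234e-04,
         4.49774761e-04],
       [ 1.11887884e-04, -2.99493552e-01,  9.54098318e-01,
        -1.80198760e-01],
       [ 0.00000000e+00,  0.00000000e+00,  0.00000000e+00,
         1.00000000e+00]])}
[ 0.17443464 -0.52111226  0.19295305] [ 9.87001919e-01  1.60706827e-01  2.12452036e-05 -7.26415589e-04] 0.0187
```

View pics/scene0.png

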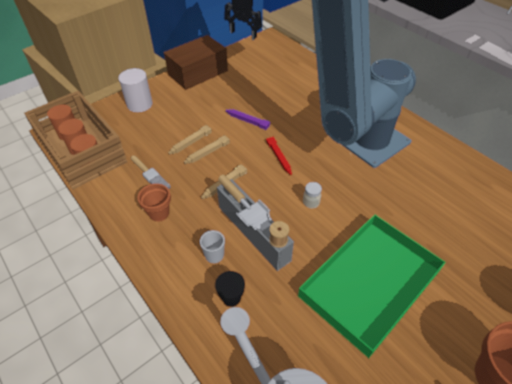

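View pics/top0.png

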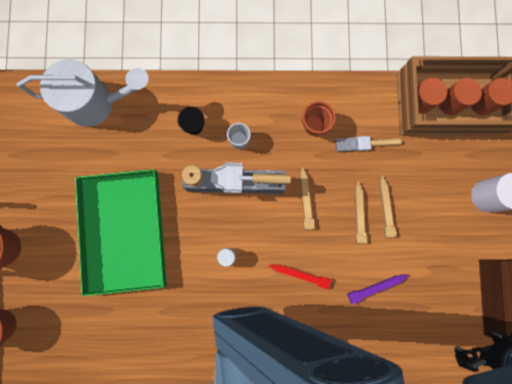

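View pics/wrist0.png

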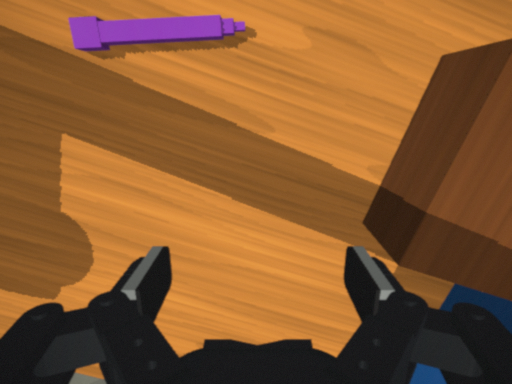

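The top view shows three wooden tags at about (308,198), (362,212) and (389,207). The red (301,276) and purple (378,289) ones are look-alikes, and the brush is at (370,144). The trowel has its handle at (270,180) and blade at (230,178), and the spool is at (192,175). The tray is at (120,232).

```bash
cat > h.py <<'E'
import numpy as np, cv2
from scipy.spatial.transform import Rotation as R
from plant import manip, eoat, get_image, camera_model, job
def cam(n, tcp=None, q=None):
    c=camera_model(n); K=c["camera_matrix"]
    if n=="wrist":
        T=np.eye(4); T[:3,:3]=R.from_quat(q).as_matrix(); T[:3,3]=tcp
        M=np.linalg.inv(T@c["T_tool_cam"])
    else:
        M=np.eye(4); M[:3,:3]=cv2.Rodrigues(c["rvec"])[0]; M[:3,3]=c["tvec"]
    return K,M
def ray(cm,uv):
    K,M=cm; d=M[:3,:3].T@np.linalg.solve(K,[uv[0],uv[1],1.]); return -M[:3,:3].T@M[:3,3], d/np.linalg.norm(d)
def onz(cm,uv,z):
    o,d=ray(cm,uv); return o+d*(z-o[2])/d[2]
def proj(cm,p):
    K,M=cm; x=K@(M[:3,:3]@np.asarray(p,float)+M[:3,3]); return x[:2]/x[2]
def tri(cams,uvs):
    A=np.zeros((3,3));b=np.zeros(3);rs=[]
    for c,u in zip(cams,uvs):
        o,d=ray(c,u);P=np.eye(3)-np.outer(d,d);A+=P;b+=P@o;rs.append((P,o))
    x=np.linalg.solve(A,b); return x,[np.linalg.norm(P@(x-o)) for P,o in rs]
def snap(n,f):
    tcp,q=manip.get_tcp_pos(),manip.get_tool_rot()
    im=get_image(n); cv2.imwrite("pics/"+f+".png",im[:,:,::-1]); np.savez("pics/"+f+".npz",tcp=tcp,q=q)
    return im,cam(n,tcp,q)
def down(yaw):  # tool z down, jaw axis y at angle yaw+90 ; tool x at angle yaw
    return R.from_matrix(np.array([[np.cos(yaw),np.sin(yaw),0],[np.sin(yaw),-np.cos(yaw),0],[0,0,-1]])).as_quat()
E
python3 - <<'E'
import cv2
t=cv2.imread('pics/top0.png');s=cv2.imread('pics/scene0.png')
cv2.imwrite('pics/tz1.png',cv2.resize(t[145:215,165:425],None,fx=3,fy=3,interpolation=cv2.INTER_CUBIC))
cv2.imwrite('pics/tz2.png',cv2.resize(s[110:275,150:310],None,fx=3.6,fy=3.6,interpolation=cv2.INTER_CUBIC))
from h import *
ct,cs=cam('top'),cam('scene')
for nm,uv in dict(tagA=(308,198),tagB=(362,212),tagC=(389,207),spool=(192,175),hr=(288,180)).items(): print(nm,onz(ct,uv,0.0).round(3))
# tag masks
hsv=cv2.cvtColor(t,cv2.COLOR_BGR2HSV)
for uv in [(308,200),(362,215),(388,210)]: print(hsv[uv[1],uv[0]], hsv[uv[1],uv[0]+14])
hs=cv2.cvtColor(s,cv2.COLOR_BGR2HSV)
for uv in [(190,140),(207,150),(190,150)]: print(hs[uv[1],uv[0]])
E
```

```text
tagA [ 0.544 -0.172  0.   ]
tagB [ 0.501 -0.335  0.   ]
tagC [ 0.516 -0.417  0.   ]
spool [0.615 0.178 0.   ]
hr [ 0.599 -0.113  0.   ]
[ 18 110 229] [ 13 162 195]
[ 18 112 229] [ 13 163 182]
[ 17 111 227] [ 13 162 179]
[ 18 102 170]
[ 17 100 171]
[ 15 148 159]
```

View pics/tz1.png

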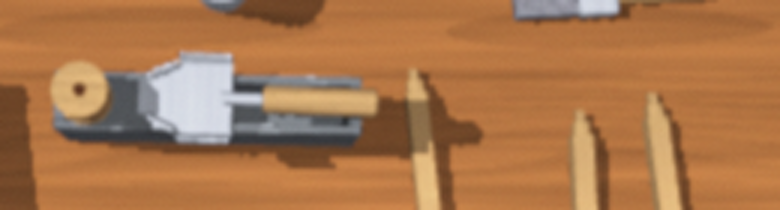

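View pics/tz2.png

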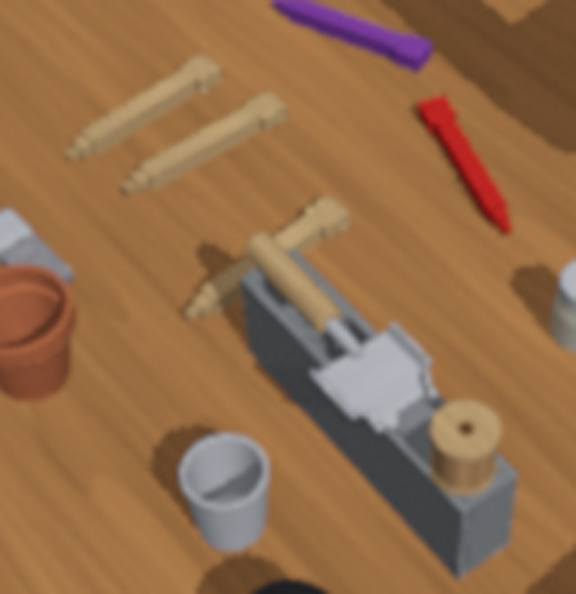

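Run:
```python
from h import *
q=down(0.0)
manip.move_ptp([0.50,-0.1,0.32],q)
im,c=snap("wrist","w1")
manip.move_l([0.56,0.06,0.27],0.25)
im,c=snap("wrist","w2")
snap("top","top1");snap("scene","scene1")
print(manip.get_time(),manip.get_joint_pos())
```

```text
3.1833 [-9.36475855e-02  2.43116920e-01  1.36902126e+00 -4.26741663e-04
  1.52828739e+00  1.47912938e+00]
```

View pics/w1.png

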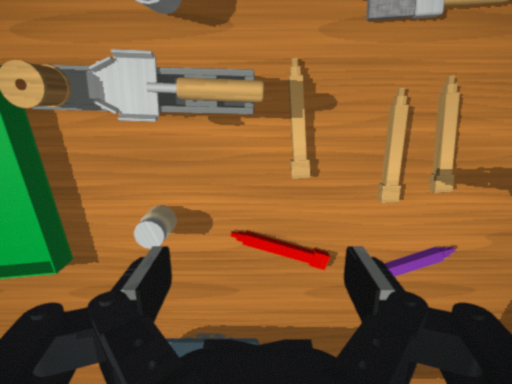

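View pics/w2.png

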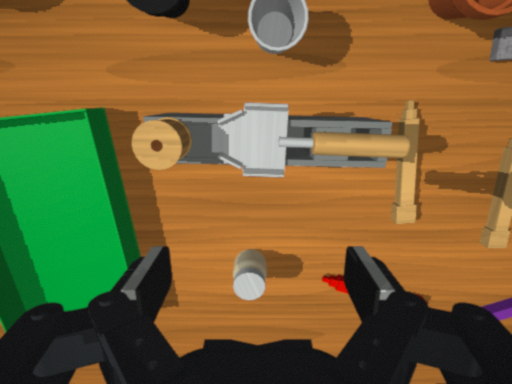

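View pics/scene1.png

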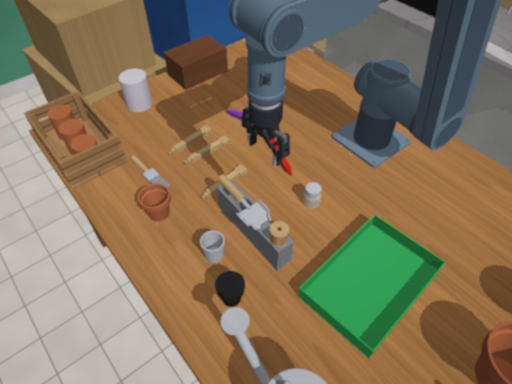

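Run:
```python
from h import *
cs,ct=cam('scene'),cam('top')
print(proj(cs,[.56,.06,.27]),manip.get_tcp_pos())
L=lambda f:(lambda z:cam('wrist',z['tcp'],z['q']))(np.load(f'pics/{f}.npz'))
c1,c2=L('w1'),L('w2')
print(np.load('pics/w1.npz')['tcp'],np.load('pics/w2.npz')['tcp'])
# spool top centre hole (w1,w2)
print('spool top',tri([c1,c2],[(22,85),(159,145)]))
print('spool top w/ top',tri([ct,c2],[(165+78/3,145+89/3),(159,145)]))
print('butt top',tri([c1,c2],[(263,91),(410,146)]))
print('holder near right corner',tri([c1,c2],[(253,115),(390,167)]))
print('holder far right corner',tri([c1,c2],[(253,69),(391,121)]))
t=cv2.imread('pics/w2.png')
cv2.imwrite('pics/w2z.png',cv2.resize(t[90:190,120:430],None,fx=2.5,fy=2.5,interpolation=cv2.INTER_CUBIC))
t=cv2.imread('pics/w1.png')
cv2.imwrite('pics/w1z.png',cv2.resize(t[40:220,0:270],None,fx=2.9,fy=2.9,interpolation=cv2.INTER_CUBIC))
```

```text
[264.18676483 169.71464398] [0.56007699 0.05851608 0.27073382]
[ 0.49980606 -0.10071135  0.31966674] [0.55995426 0.05901134 0.27022023]
spool top (array([0.59201816, 0.15730988, 0.15150339]), [np.float64(0.0007099918610554796), np.float64(0.0007099918610552314)])
spool top w/ top (array([0.59178243, 0.16140211, 0.14134356]), [np.float64(0.0012246140973596626), np.float64(0.0012246140973596199)])
butt top (array([ 0.58614691, -0.10828288,  0.12391621]), [np.float64(0.0009601340594243472), np.float64(0.0009601340594245189)])
holder near right corner (array([ 0.55842672, -0.09624869,  0.10844531]), [np.float64(0.0018248766747236795), np.float64(0.0018248766747236127)])
holder far right corner (array([ 0.61194564, -0.09581751,  0.09753669]), [np.float64(1.324040299066407e-05), np.float64(1.3240402990636177e-05)])
```

View pics/w2z.png

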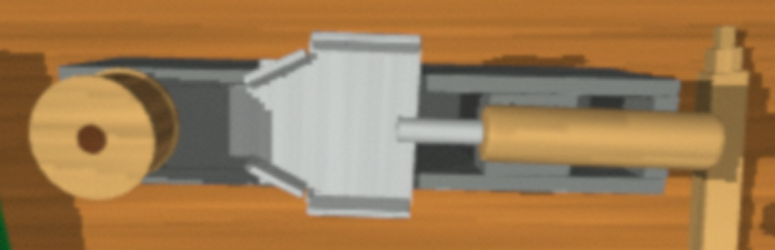

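View pics/w1z.png

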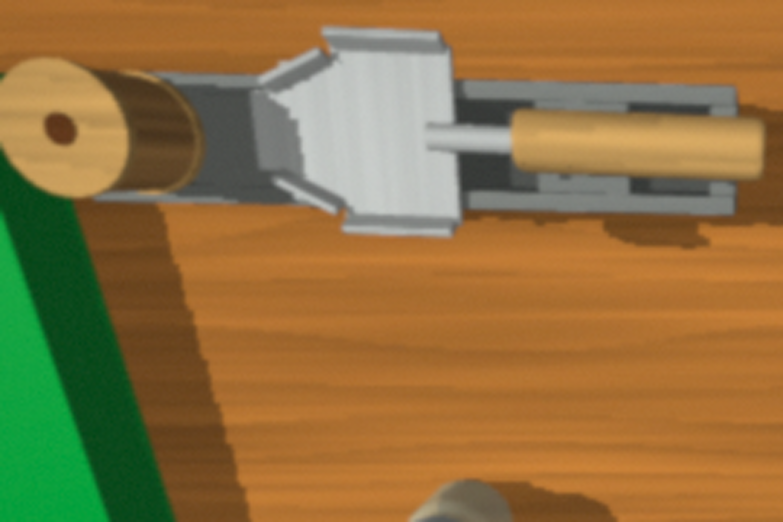

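Run:
```python
from h import *
ct=cam('top')
L=lambda f:(lambda z:cam('wrist',z['tcp'],z['q']))(np.load(f'pics/{f}.npz'))
c1,c2=L('w1'),L('w2')
Z=lambda x,y:(120+x/2.5,90+y/2.5)
for nm,p,z in [('hR near',(664,191),.1),('hR far',(679,79),.1),('hL far',(60,68),.1),('hdl fore',(483,132),.126),('hdl butt',(722,140),.126),('blade rear far',(420,45),.104),('blade rear near',(410,207),.104)]:
    print(nm,onz(c2,Z(*p),z).round(4))
Z1=lambda x,y:(x/2.9,40+y/2.9)
for nm,p,z in [('hR near',(735,214),.1),('hR far',(735,88),.1),('hL far',(160,73),.1),('hdl fore',(513,140),.126),('hdl butt',(762,149),.126)]:
    print(1,nm,onz(c1,Z1(*p),z).round(4))
t=cv2.imread('pics/top0.png')
hsv=cv2.cvtColor(t,cv2.COLOR_BGR2HSV)
m=cv2.inRange(hsv,(50,100,40),(80,255,255))
k=max(cv2.findContours(m,0,2)[0],key=cv2.contourArea); r=cv2.minAreaRect(k);print(r)
for p in cv2.boxPoints(r): print(p,onz(ct,p,.05).round(3))
# tags
m=cv2.inRange(hsv,(15,60,150),(24,135,255))
from_=[]
for k in cv2.findContours(m,0,2)[0]:
    if cv2.contourArea(k)>120:
        r=cv2.minAreaRect(k);print(np.round(r[0],1),np.round(r[1],1),round(r[2],1),cv2.contourArea(k))
# wrist w1
t=cv2.imread('pics/w1.png');hsv=cv2.cvtColor(t,cv2.COLOR_BGR2HSV)
for p in [(300,110),(396,150),(445,140),(270,110)]: print(hsv[p[1],p[0]])
```

```text
hR near [ 0.559  -0.0953  0.1   ]
hR far [ 0.6114 -0.0955  0.1   ]
hL far [0.6168 0.1878 0.1   ]
hdl fore [ 0.591 -0.002  0.126]
hdl butt [ 0.5874 -0.1062  0.126 ]
blade rear far [0.6268 0.0242 0.104 ]
blade rear near [0.5523 0.0268 0.104 ]
1 hR near [ 0.5578 -0.0961  0.1   ]
1 hR far [ 0.6102 -0.0964  0.1   ]
1 hL far [0.6167 0.1494 0.1   ]
1 hdl fore [ 0.5885 -0.0059  0.126 ]
1 hdl butt [ 0.5848 -0.1076  0.126 ]
((119.16468811035156, 232.14117431640625), (119.95333099365234, 84.97972869873047), 85.60128784179688)
[ 72.199974 175.6     ] [0.605 0.517 0.05 ]
[156.92938 169.08234] [0.624 0.274 0.05 ]
[166.1294  288.68234] [0.283 0.24  0.05 ]
[ 81.399994 295.2     ] [0.267 0.476 0.05 ]
[308.  210.5] [37.1 11.1] 87.7 271.5
[360.5 212.5] [61. 11.] 90.0 460.0
[385.2 206.7] [62. 12.] 79.5 478.0
[271.5 178. ] [ 8. 37.] 90.0 259.0
[191.  175.5] [19. 18.] 90.0 260.5
[386. 141.] [ 6. 30.] 90.0 143.0
[ 18 136 137]
[ 18 136 215]
[ 18 138 211]
[ 15 179 111]
```

Run:
```python
from h import *
q=down(np.deg2rad(88.5))
eoat.command_gripper(0.085,60)
manip.move_ptp([0.592,0.158,0.24],q)
print(manip.get_joint_pos().round(2))
print(manip.move_l([0.592,0.158,0.108],0.1,f_stop=8), manip.get_tcp_pos())
eoat.command_gripper(0.0,60)
print(manip.get_width())
manip.move_l([0.592,0.158,0.26],0.15)
print(manip.get_width(),manip.get_ft_force())
snap('scene','s2')
manip.move_l([0.45,0.30,0.26],0.25)
tcp=manip.get_tcp_pos()
snap('wrist','w3');snap('top','t3')
print(manip.get_width(),manip.get_time())
```

```text
[ 0.08  0.35  1.3  -0.    1.5   0.11]
False [0.59256512 0.15806734 0.10879301]
-0.00032144923621197643
-3.6894714798800055e-05 [ 0.23334122 -0.04704675  0.0887886 ]
3.0436539437922606e-05 9.1333
```

View pics/w3.png

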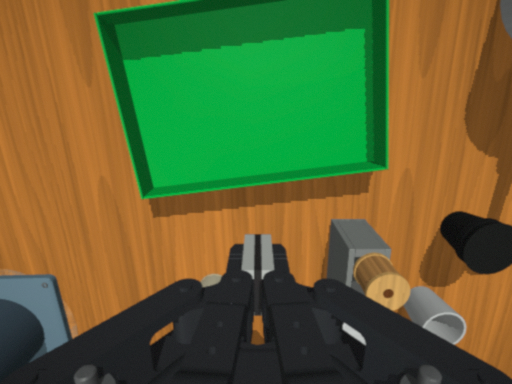

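View pics/s2.png

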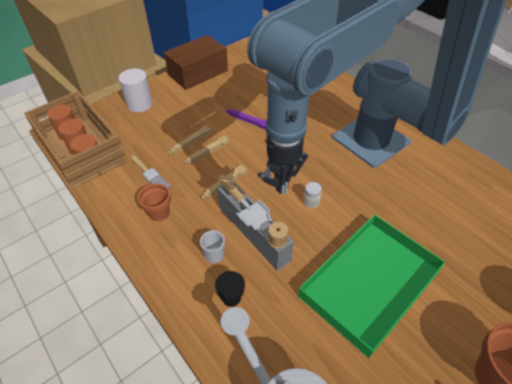

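Run:
```python
from h import *
cs,ct=cam('scene'),cam('top')
L=lambda f:(lambda z:cam('wrist',z['tcp'],z['q']))(np.load(f'pics/{f}.npz'))
c2,c3=L('w2'),L('w3')
print(np.load('pics/w3.npz')['tcp'],np.load('pics/w3.npz')['q'],np.load('pics/w2.npz')['q'])
print('w3 spool',onz(c3,(389,294),.15), 'tri',tri([c2,c3],[(157,145),(389,294)]))
print('scene spool',onz(cs,(279,229),.15),'top',onz(ct,(191,175),.15))
print(proj(cs,[.592,.158,.26]), proj(ct,[.45,.3,.26]))
cv2.imwrite('pics/t3b.png',cv2.imread('pics/t3.png'))
```

```text
[0.4505161  0.29951305 0.25990593] [ 7.16327182e-01  6.97764465e-01 -4.88039928e-05  3.42635319e-04] [ 9.99999893e-01 -2.15563251e-04  2.74921780e-06  4.08231757e-04]
w3 spool [0.59709962 0.15876488 0.15      ] tri (array([0.59404299, 0.15995915, 0.15279927]), [np.float64(0.0018844874545463216), np.float64(0.0018844874545466202)])
scene spool [0.59132008 0.15978804 0.15      ] top [0.5901495  0.16127865 0.15      ]
[280.25580199 202.0584965 ] [124.86882795 226.53271855]
```

View pics/t3.png

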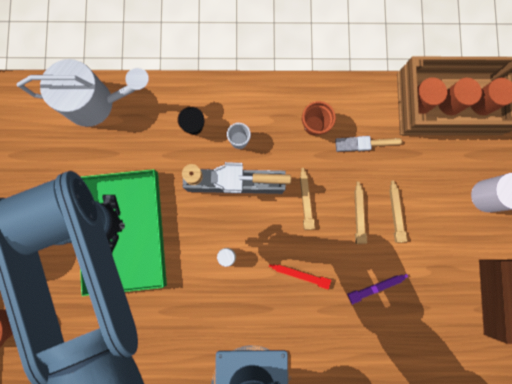

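Run:
```python
from h import *
L=lambda f:(lambda z:cam('wrist',z['tcp'],z['q']))(np.load(f'pics/{f}.npz'))
c3=L('w3');t=np.load('pics/w3.npz')['tcp']
for dz in [0,.02,.04,.06]: print(dz,proj(c3,t+[0,0,dz]))
a=cv2.imread('pics/w3.png')[220:300,190:330];cv2.imwrite('pics/w3z.png',cv2.resize(a,None,fx=5,fy=5))
s=cv2.imread('pics/s2.png')[130:250,230:330];cv2.imwrite('pics/s2z.png',cv2.resize(s,None,fx=5,fy=5))
```

```text
0 [257.55039603 221.04442981]
0.02 [257.59051735 234.32883192]
0.04 [257.64041646 250.85071637]
0.06 [257.70416368 271.95779402]
```

View pics/w3z.png

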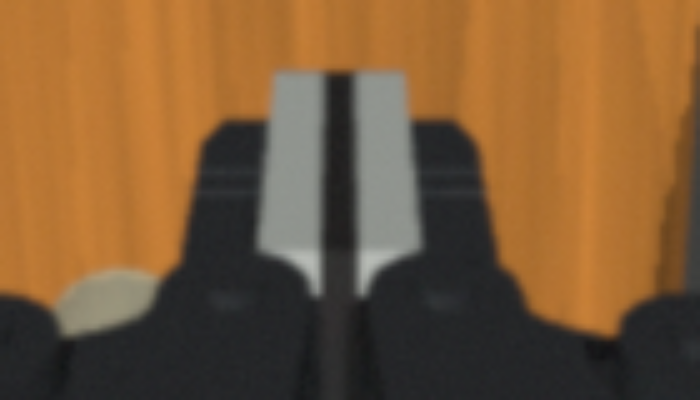

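View pics/s2z.png

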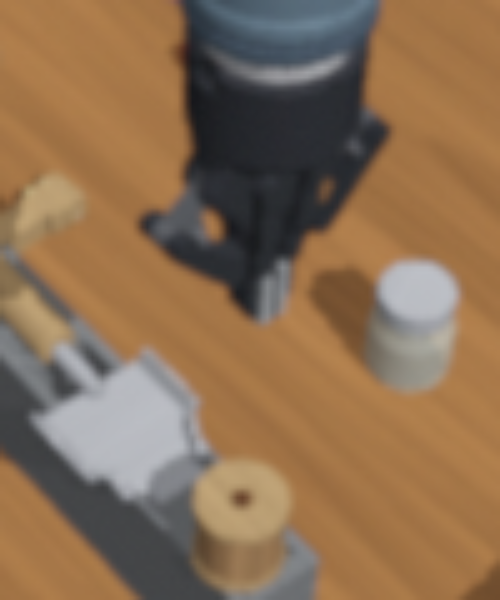

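Run:
```python
from h import *
T=np.linalg.inv(camera_model('wrist')["T_tool_cam"]);K=camera_model('wrist')["camera_matrix"]
for x in (0,.011):
  for z in (0,-.01,-.02,-.03,-.04,-.05,-.06,-.07):
    p=T@[x,0,z,1];u=K@p[:3];print(x,z,(u[:2]/u[2]).round(1),p[2].round(3))
cs=cam('scene')
for z in (.26,.28,.29,.3): print(z,proj(cs,[.592,.158,z]))
manip.move_l([.45,.3,.26],.1)
for w in (.085,):
    eoat.command_gripper(w,60);print(manip.get_width(),manip.get_tcp_pos());snap('wrist','w4');snap('scene','s4')
print(proj(cs,[.45,.3,.26]))
```

```text
0 0 [257.6 221. ] 0.195
0 -0.01 [257.6 227.3] 0.185
0 -0.02 [257.6 234.3] 0.176
0 -0.03 [257.6 242.1] 0.166
0 -0.04 [257.6 250.8] 0.157
0 -0.05 [257.6 260.7] 0.147
0 -0.06 [257.6 271.9] 0.137
0 -0.07 [257.7 284.8] 0.128
0.011 0 [257.5 205.2] 0.191
0.011 -0.01 [257.5 210.8] 0.182
0.011 -0.02 [257.6 217. ] 0.172
0.011 -0.03 [257.6 223.9] 0.163
0.011 -0.04 [257.6 231.7] 0.153
0.011 -0.05 [257.6 240.5] 0.144
0.011 -0.06 [257.6 250.5] 0.134
0.011 -0.07 [257.6 262.1] 0.125
0.26 [280.25580199 202.0584965 ]
0.28 [280.63894566 196.71685737]
0.29 [280.83510476 193.98208396]
0.3 [281.03442047 191.20330245]
0.08495305489664905 [0.44997105 0.30003284 0.26001238]
[365.8251545  208.80857358]
```

View pics/w4.png

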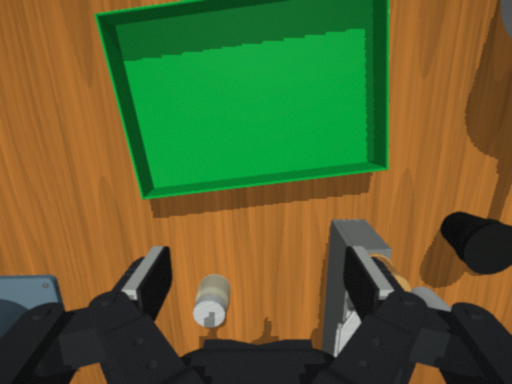

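View pics/s4.png

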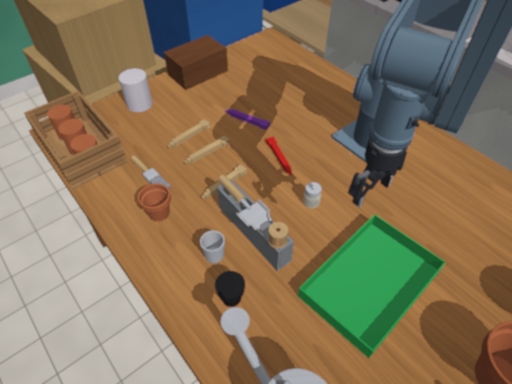

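Run:
```python
from h import *
manip.move_l([.47,.17,.10],.25)
for w in (0,.026,.05,.085):
    eoat.command_gripper(w,60)
    r=manip.move_l([.47,.17,-.05],.04,f_stop=4) if w==0 else manip.move_l([.47,.17,-.05],.03,f_stop=4)
    print(w,manip.get_width(),r,manip.get_tcp_pos(),manip.get_ft_force())
    z=manip.get_tcp_pos()[2]
    manip.move_l([.47,.17,z+.03],.1)
print(manip.get_time())
```

```text
0 -0.00010757996128486702 True [ 0.47003398  0.1700199  -0.03764055] [-1.85802551 -0.45566384  6.71002679]
0.026 0.026208539747654854 True [ 0.4698581   0.16996077 -0.03784577] [-1.69704252  0.27382525  8.07026284]
0.05 0.05033301781247908 True [ 0.46984912  0.16995556 -0.0406341 ] [-1.16397239 -0.27010636  6.19409477]
0.085 0.08510524927527012 False [ 0.47016921  0.17002551 -0.04982853] [-0.08261541 -0.20344115 -0.41274911]
21.4333
```

The fingertips meet the bench when the reported TCP is at z ≈ -0.037, and the wrist and scene views agree. So the real tips sit 37 mm behind the stated TCP, and I'll correct for that in every grasp. The tag at (389,207) has also been knocked, to (399,212).

```bash
cat >> h.py <<'E'
OFF=0.0557   # reported TCP -> true grasp point distance, measured by bench touch (0.037+0.0187)
def tz(q): return R.from_quat(q).as_matrix()[:,2]
def tcp_of(g,q): return np.asarray(g,float)+OFF*tz(q)
def gp(): return manip.get_tcp_pos()-OFF*tz(manip.get_tool_rot())
def ptp(g,q): manip.move_ptp(list(tcp_of(g,q)),q)
def lin(g,v=.15,q=None,f=None):
    qq=q if q is not None else manip.get_tool_rot()
    return manip.move_l(list(tcp_of(g,qq)),v,rot=q,f_stop=f)
E
python3 - <<'E'
from h import *
q=down(np.deg2rad(88.5))
ptp([0.592,0.159,0.21],q)
print(lin([0.592,0.159,0.127],0.12,f=8), gp())
eoat.command_gripper(0.0,60)
print(manip.get_width())
lin([0.592,0.159,0.2],0.15)
print(manip.get_width(),manip.get_ft_force())
# tray: centre (.45,.382) yaw 6.9deg
a=np.deg2rad(6.9);c=np.array([.45,.382]);ex=np.array([np.cos(a),np.sin(a)]);ey=np.array([-ex[1],ex[0]])
s=c-0.06*ey
q2=down(np.deg2rad(96.9))
lin([s[0],s[1],0.2],0.25,q=q2)
snap('scene','s5');snap('wrist','w5'); print(manip.get_width(),s,manip.get_time())
E
```

```text
False [0.59215037 0.15907326 0.12745578]
5.333473424265478e-05
0.00023363600389736072 [-0.11792746  0.42073119 -0.17593699]
-5.0537828004832776e-05 [0.45720821 0.32243456] 25.6333
```

View pics/w5.png

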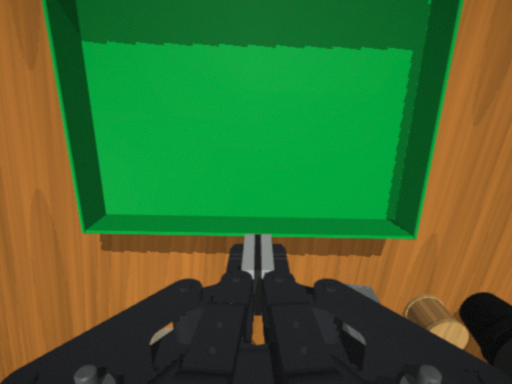

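View pics/s5.png

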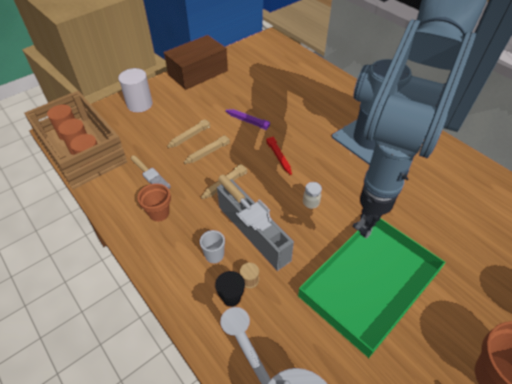

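Run:
```python
from h import *
cs,ct=cam('scene'),cam('top')
print('s5 exp tip',proj(cs,[.457,.322,.181]),'s2 exp tip',proj(cs,[.592,.158,.297]),'t3',proj(ct,[.45,.3,.297]))
im,_=snap('top','t6')
for f,b in (('s5',(330,190,410,270)),('t6',(60,150,180,300))):
    a=cv2.imread(f'pics/{f}.png')[b[1]:b[3],b[0]:b[2]];cv2.imwrite(f'pics/{f}z.png',cv2.resize(a,None,fx=4,fy=4,interpolation=cv2.INTER_CUBIC))
print(manip.get_tcp_pos(),manip.get_tool_rot(),manip.get_joint_pos())
```

```text
s5 exp tip [364.24439801 235.43503455] s2 exp tip [280.97428979 192.04162081] t3 [120.09257376 225.94227136]
[0.45817081 0.3214006  0.14413171] [ 6.64006460e-01  7.47726820e-01 -9.00685938e-05  1.26643299e-04] [ 4.12646913e-01  3.13392745e-01  1.58499945e+00 -3.22587265e-04
  1.24325802e+00  2.94282967e-01]
```

View pics/s5z.png

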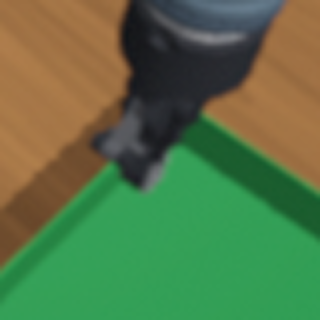

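View pics/t6z.png

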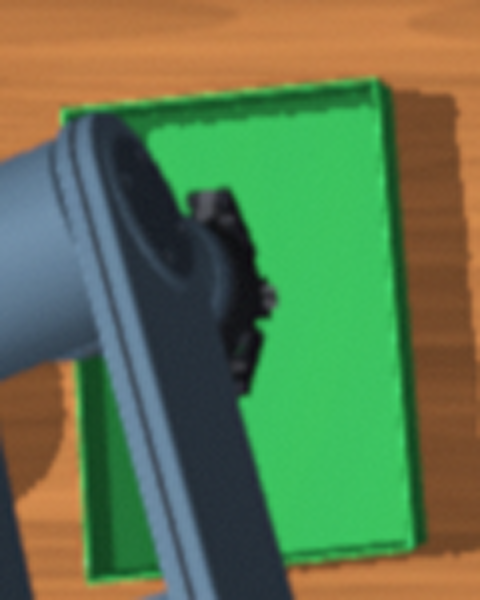

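Run:
```python
from h import *
q=down(np.deg2rad(60))
ptp([0.45,0.2,0.24],q)
snap('wrist','w7');snap('top','t7');snap('scene','s7')
print(manip.get_time())
a=cv2.imread('pics/t7.png')[90:210,150:330];cv2.imwrite('pics/t7z.png',cv2.resize(a,None,fx=4,fy=4,interpolation=cv2.INTER_CUBIC))
```

```text
26.4167
```

View pics/w7.png

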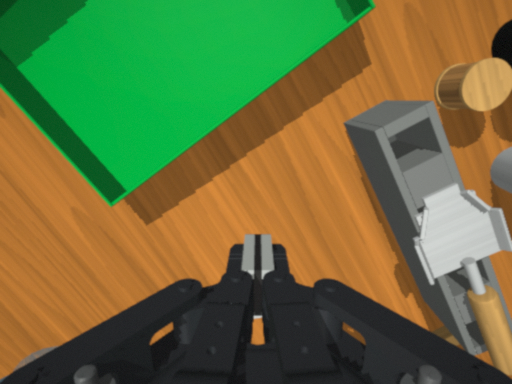

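View pics/t7z.png

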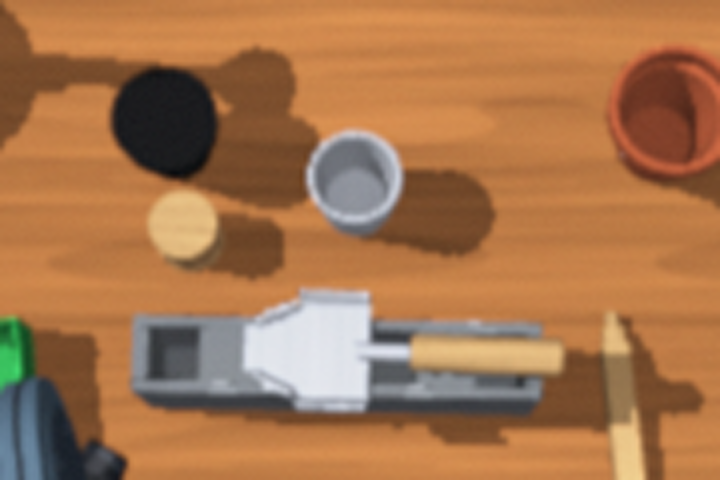

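View pics/s7.png

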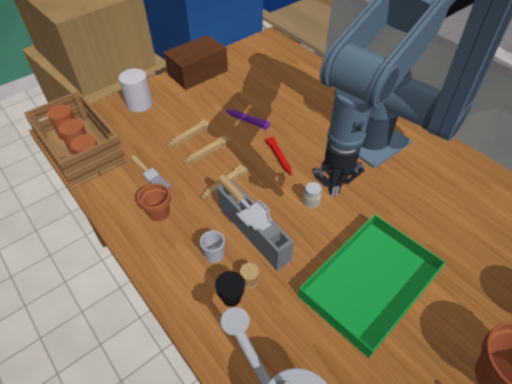

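Run:
```python
from h import *
cs,ct=cam('scene'),cam('top')
z=np.load('pics/w7.npz');c7=cam('wrist',z['tcp'],z['q'])
print('tri',tri([c7,ct],[(488,84),(195.7,146.2)]))
print(onz(c7,(488,84),.05),onz(ct,(195.7,146.2),.05),onz(cs,(250,270),.05))
print('pot',onz(ct,(150+165/4,90+120/4),.078),'tin',onz(ct,(150+354/4,90+175/4),.075))
Z=lambda x,y:(150+x/4,90+y/4)
for p in [(135,318),(133,391),(542,326),(540,400)]: print('holder',onz(ct,Z(*p),.1).round(4))
```

```text
tri (array([0.69207197, 0.16252541, 0.05225694]), [np.float64(0.0011053979481177314), np.float64(0.001105397948117711)])
[0.69450902 0.16243117 0.05      ] [0.69175385 0.16203979 0.05      ] [0.68971137 0.16103291 0.05      ]
pot [0.76220876 0.17225663 0.078     ] tin [0.72243331 0.03626423 0.075     ]
holder [0.6138 0.1883 0.1   ]
holder [0.5626 0.189  0.1   ]
holder [ 0.6077 -0.0955  0.1   ]
holder [ 0.5556 -0.0934  0.1   ]
```

Run:
```python
from h import *
q=down(0.0)
lin([0.45,0.2,0.27],.2)
eoat.command_gripper(0.085,60)
ptp([0.692,0.162,0.25],q)
print(lin([0.692,0.162,0.034],0.12,f=8), gp())
snap('scene','s8')
eoat.command_gripper(0.0,60)
print(manip.get_width())
lin([0.692,0.162,0.22],0.15)
print(manip.get_width(),manip.get_ft_force())
a=np.deg2rad(6.9);c=np.array([.45,.382]);ex=np.array([np.cos(a),np.sin(a)]);ey=np.array([-ex[1],ex[0]])
s=c-0.06*ey
q2=down(np.deg2rad(96.9))
lin([s[0],s[1],0.2],0.25,q=q2)
snap('scene','s9');snap('wrist','w9'); print(manip.get_width(),s,manip.get_time())
```

```text
False [0.69247275 0.1620648  0.03488547]
0.04901473284253187
0.04907420047985765 [-0.68027184 -0.32823887 -0.75131712]
0.04855749586301608 [0.45720821 0.32243456] 34.225
```

View pics/w9.png

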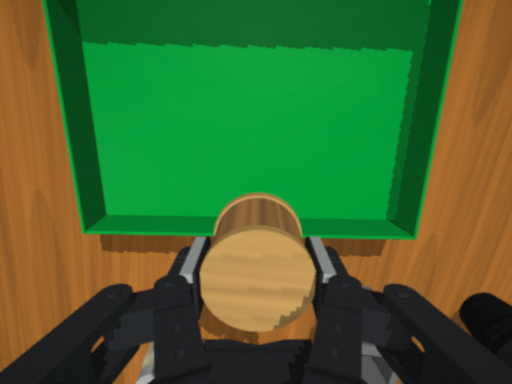

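View pics/s9.png

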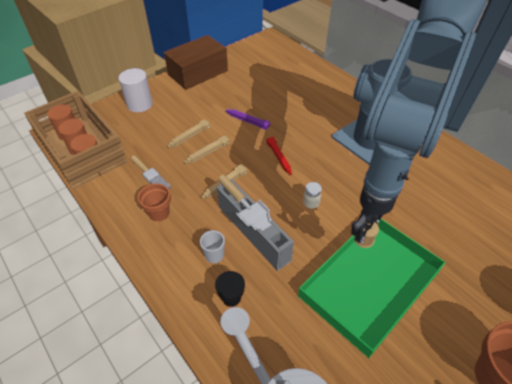

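Run:
```python
from h import *
z=np.load('pics/w9.npz');c=cam('wrist',z['tcp'],z['q'])
a=onz(c,(85,233),.05);b=onz(c,(415,238),.05);print(a,b)
d=(b-a)[:2];L=np.linalg.norm(d);ex=d/L;ey=np.array([-ex[1],ex[0]]);m=(a+b)[:2]/2
ctr=m+.115*ey;print(L,np.rad2deg(np.arctan2(*ex[::-1])),ctr)
s=ctr-0.062*ey;print(s)
g=gp();lin([s[0],s[1],.12],.15)
r=lin([s[0],s[1],.034],.08,f=6);print(r,gp())
g=gp()
if r: lin(g+[0,0,.001],.05)
eoat.command_gripper(.07);lin([s[0],s[1],.15],.15);eoat.command_gripper(.085)
h=np.array([.5892,-.018])
lin([.5,.25,.24],.3)
im,c=snap('wrist','w10');snap('scene','s10');snap('top','t10');print(manip.get_time())
```

```text
[0.29123509 0.24913839 0.05      ] [0.62319969 0.28286074 0.05      ]
0.33367303339977167 5.800447929893264 [0.44559502 0.38041076]
[0.45186099 0.3187282 ]
True [0.45078648 0.31825797 0.03775357]
38.3417
```

View pics/s10.png

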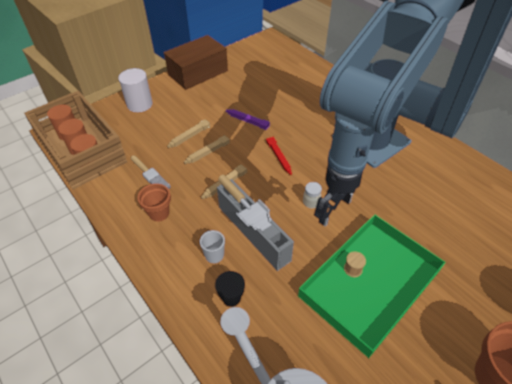

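View pics/t10.png

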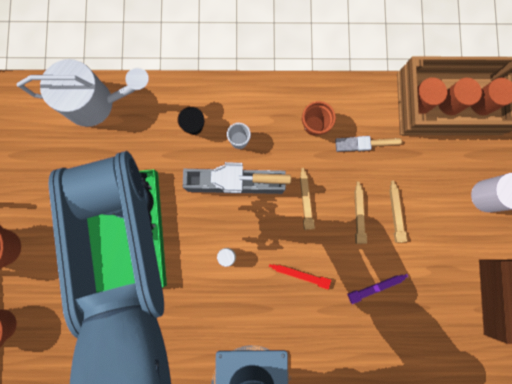

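Run:
```python
from h import *
ct=cam('top')
f=onz(ct,(253,178),.126);b=onz(ct,(290.7,179.2),.126);print(f,b,np.rad2deg(np.arctan2(*(f-b)[:2][::-1])))
d=np.deg2rad(88); u=np.array([np.cos(d),np.sin(d)])
mid=np.array([.5890,-.055]) # handle middle own x=-57.5
g=mid+u*0.036
print(g)
q=down(d)
ptp([g[0],g[1],.24],q)
im,c=snap('wrist','w11')
print(lin([g[0],g[1],.1235],.1,f=6),gp())
eoat.command_gripper(0,70);print(manip.get_width())
lin([g[0],g[1],.135],.05);print(manip.get_width())
lin([g[0],g[1],.24],.15);print(manip.get_width(),manip.get_ft_force())
snap('scene','s11');snap('wrist','w12');print(manip.get_time())
```

```text
[ 0.58548219 -0.00404321  0.126     ] [ 0.58197859 -0.1068219   0.126     ] 88.0476123766057
[ 0.59025638 -0.01902193]
False [ 0.59076863 -0.01911063  0.12424286]
0.02363659863586509
0.023618113366209822
0.02349744092623068 [ 0.15183271 -0.62904009 -2.48505725]
42.725
```

View pics/w12.png

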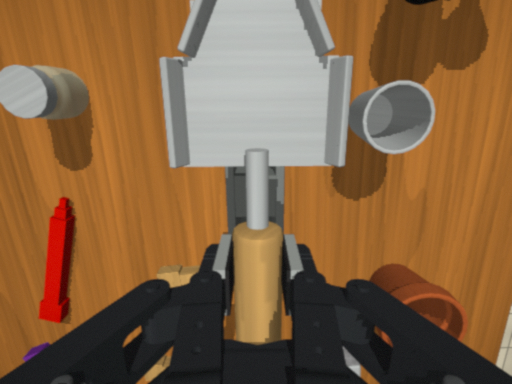

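View pics/s11.png

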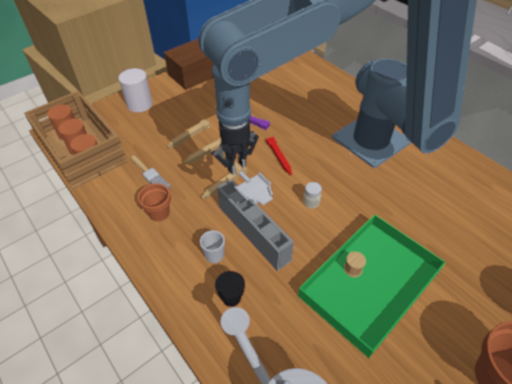

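Run:
```python
from h import *
a=np.deg2rad(5.8);ex=np.array([np.cos(a),np.sin(a)]);ey=np.array([-ex[1],ex[0]]);ctr=np.array([.446,.380])
g=ctr+.045*ey-.0195*ex
lin([g[0],g[1],.24],.22,q=down(a));print(manip.get_width())
lin([g[0],g[1],.10],.15)
r=lin([g[0],g[1],.024],.06,f=5);print(r,gp(),manip.get_width())
eoat.command_gripper(.05)
lin([g[0],g[1],.12],.12)
lin([.5,.2,.24],.3)
snap('top','t13');snap('scene','s13');print(manip.get_time())
eoat.command_gripper(.085)
```

```text
0.02357353024307209
True [0.42177125 0.42255565 0.0280394 ] 0.0234555633355976
49.6417
```

View pics/s13.png

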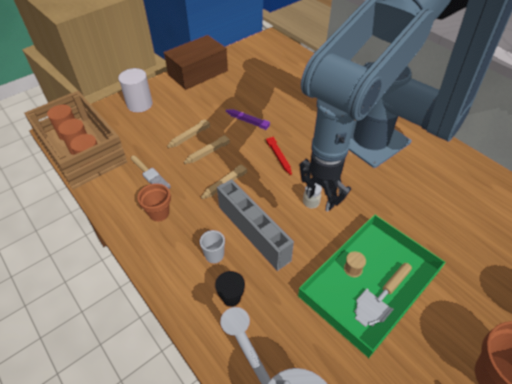

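View pics/t13.png

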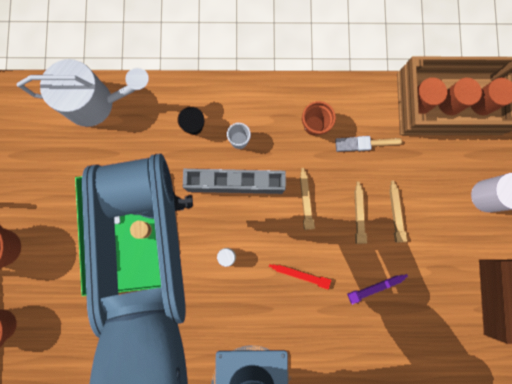

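```bash
cat >> h.py <<'E'
def unit(v): v=np.asarray(v,float); return v/np.linalg.norm(v)
Zv=np.array([0,0,1.])
def poses(p,al,sig,h):
    """pick and place tool quats. p: horizontal tag dir head->point, h: heading at place"""
    p=unit(p); y=sig*np.cross(Zv,p)      # p x y = sig Z
    z=np.sin(al)*p-np.cos(al)*Zv
    Rp=np.column_stack([np.cross(y,z),y,z])
    F1=np.column_stack([p,y,np.cross(p,y)])
    h=unit(h); y2=-sig*np.cross(Zv,h)    # Z x y2 = sig h
    F2=np.column_stack([-Zv,y2,np.cross(-Zv,y2)])
    Rq=F2@F1.T@Rp
    return R.from_matrix(Rp).as_quat(),R.from_matrix(Rq).as_quat()
E
python3 - <<'E'
from h import *
p=[1,0.02,0]
head=[np.array([.46,-.165]),np.array([.425,-.34]),np.array([.43,-.45])]
hol=np.array([.587,.047])
lims=np.array([[-3.14,3.14],[-.91,2.08],[.19,2.58],[-1.22,4.36],[.22,2.71],[-3.12,3.12]])
for al in np.deg2rad([0,10,20,30]):
  for sig in (1,-1):
    out=[]
    for cy in (-.114,0.114):
      for hd in (-25,0,25):
        h=[np.cos(np.deg2rad(hd)),np.sin(np.deg2rad(hd)),0]
        qp,qq=poses(p,al,sig,h)
        r=''
        for hh in (head[0],head[2]):
            r+='P' if manip.inverse_kinematics(list(tcp_of([hh[0],hh[1],.022],qp)),qp) is not None else '.'
        for z in (.29,.18):
            j=manip.inverse_kinematics(list(tcp_of([hol[0],hol[1]+cy,z],qq)),qq)
            r+='Q' if j is not None else '.'
            if j is not None and hd==0 and z==.18: print(np.rad2deg(al),sig,cy,j.round(2))
        out.append(r)
    print(np.rad2deg(al),sig,out)
E
```

```text
0.0 1 -0.114 [-0.7   0.84  2.55  2.42  1.76 -1.73]
0.0 1 0.114 [ 0.19  0.79  2.45  3.33  1.67 -1.55]
0.0 1 ['PPQQ', 'PPQQ', 'PPQQ', 'PPQQ', 'PPQQ', 'PPQQ']
0.0 -1 -0.114 [-0.7   0.84  2.55  2.42  1.76  1.41]
0.0 -1 0.114 [0.19 0.79 2.45 3.33 1.67 1.59]
0.0 -1 ['PPQQ', 'PPQQ', 'PPQQ', 'PPQQ', 'PPQQ', 'PPQQ']
10.0 1 -0.114 [-0.69  0.59  2.54  2.45  1.39 -1.57]
10.0 1 0.114 [ 0.19  0.58  2.45  3.33  1.29 -1.59]
10.0 1 ['PPQQ', 'PPQQ', 'PPQQ', 'PPQQ', 'PPQQ', 'PPQQ']
10.0 -1 -0.114 [-0.69  0.59  2.54  2.45  1.39  1.57]
10.0 -1 0.114 [0.19 0.58 2.45 3.33 1.29 1.55]
10.0 -1 ['PPQQ', 'PPQQ', 'PPQQ', 'PPQQ', 'PPQQ', 'PPQQ']
20.0 1 -0.114 [-0.65  0.37  2.48  2.4   1.   -1.36]
20.0 1 0.114 [ 0.18  0.39  2.4   3.36  0.88 -1.65]
20.0 1 ['P.QQ', 'P.QQ', 'P.QQ', 'P..Q', 'P.QQ', 'P.QQ']
20.0 -1 -0.114 [-0.65  0.37  2.48  2.4   1.    1.78]
20.0 -1 0.114 [0.18 0.39 2.4  3.36 0.88 1.49]
20.0 -1 ['PPQQ', 'PPQQ', 'PPQQ', 'PP.Q', 'PPQQ', 'PPQQ']
29.999999999999996 1 -0.114 [-0.6   0.21  2.38  2.2   0.65 -1.07]
29.999999999999996 1 0.114 [ 0.16  0.26  2.31  3.45  0.49 -1.76]
29.999999999999996 1 ['PPQQ', 'PPQQ', 'PPQQ', 'PP..', 'PP.Q', 'PPQQ']
29.999999999999996 -1 -0.114 [-0.6   0.21  2.38  2.2   0.65  2.07]
29.999999999999996 -1 0.114 [0.16 0.26 2.31 3.45 0.49 1.38]
29.999999999999996 -1 ['PPQQ', 'PPQQ', 'PPQQ', 'PP..', 'PP.Q', 'PPQQ']
```

Run:
```python
from h import *
q=down(0.0)
lin([.45,.0,.28],.3)
ptp([.47,-.02,.28],q); snap('wrist','w14')
lin([.50,-.30,.28],.3); snap('wrist','w15')
print(manip.get_time(),manip.get_joint_pos().round(2))
```

```text
52.375 [-0.73  0.3   1.4   0.    1.44  0.84]
```

View pics/w14.png

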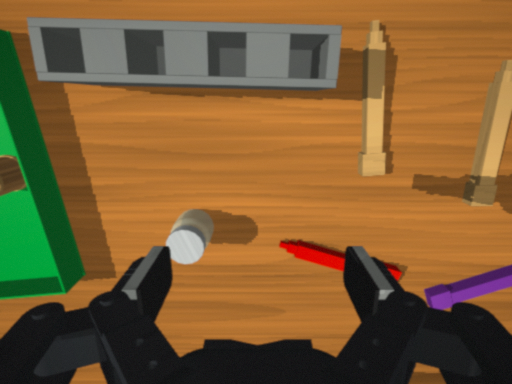

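View pics/w15.png

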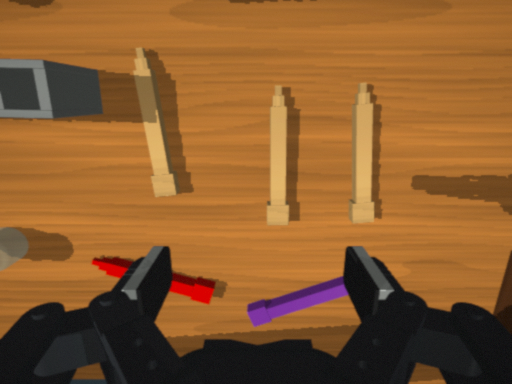

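Run:
```python
import cv2
t=cv2.imread('pics/w15.png');cv2.imwrite('pics/w15z.png',cv2.resize(t[40:235,120:390],None,fx=2.9,fy=2.9,interpolation=cv2.INTER_CUBIC))
t=cv2.imread('pics/w14.png');cv2.imwrite('pics/w14z.png',cv2.resize(t[10:100,20:400],None,fx=2.1,fy=2.1,interpolation=cv2.INTER_CUBIC))
```

```text
(no output)
```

View pics/w15z.png

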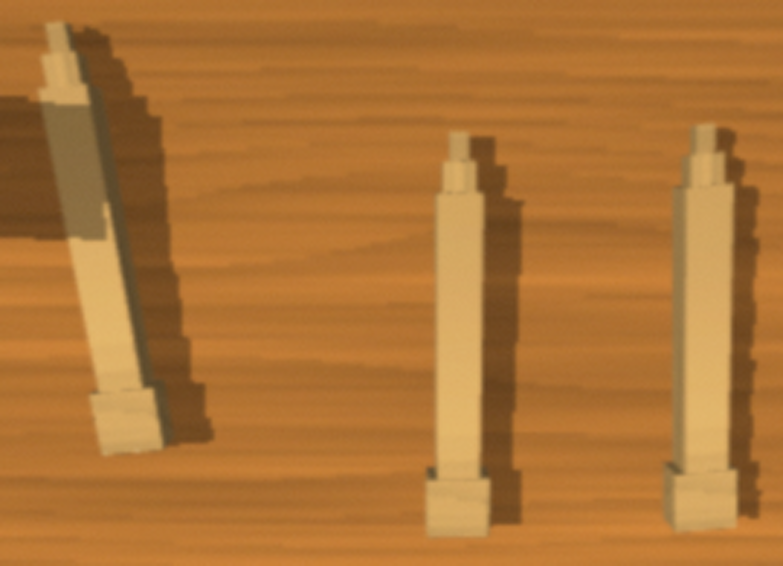

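View pics/w14z.png

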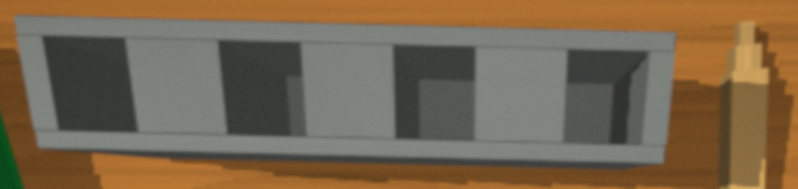

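Run:
```python
from h import *
z=np.load('pics/w15.npz');c=cam('wrist',z['tcp'],z['q']);ct=cam('top')
z=np.load('pics/w14.npz');c4=cam('wrist',z['tcp'],z['q'])
Z=lambda x,y:(120+x/2.9,40+y/2.9)
for n,s,j,e in [('A',(64,93),(119,391),(134,450)),('B',(460.5,193),(459,478),(458,535)),('C',(710,185),(707,471),(705,527))]:
    S,J,E=[onz(c,Z(*k),.02)[:2] for k in (s,j,e)]
    print(n,S.round(4),J.round(4),E.round(4),'len',np.linalg.norm(S-J).round(4),np.linalg.norm(E-S).round(4),'dir',np.rad2deg(np.arctan2(*(S-J)[::-1])).round(2))
# height check of tag A head end: w14 vs w15
print(tri([c4,c],[(373,175),Z(134,450)]), 'B',tri([ct,c],[(360.5,243),Z(458,535)]))
Z4=lambda x,y:(20+x/2.1,10+y/2.1)
P={k:onz(c4,Z4(*v),.1)[:2] for k,v in dict(LF=(15,16),LN=(38,148),RN=(663,162),RF=(676,34)).items()}
for k,v in P.items(): print(k,v.round(4))
ctr=sum(P.values())/4; y=(P['LF']+P['LN']-P['RF']-P['RN']); print(ctr,np.linalg.norm(y)/2,np.rad2deg(np.arctan2(-y[0],y[1])),np.linalg.norm(P['RF']-P['RN']))
for k in [(91,84),(262,88),(434,94),(607,97)]: print('cup',onz(c4,Z4(*k),.1).round(4))
z7=np.load('pics/w7.npz');c7=cam('wrist',z7['tcp'],z7['q'])
print('holder corner h',tri([c4,c7],[Z4(38,148),(347,124)]),tri([c4,c7],[Z4(15,16),(433,102)]),)
```

```text
A [ 0.6071 -0.1599] [ 0.4802 -0.1703] [ 0.4518 -0.1746] len 0.1274 0.156 dir 4.72
B [ 0.5673 -0.3248] [ 0.4379 -0.3269] [ 0.4087 -0.3271] len 0.1294 0.1586 dir 0.93
C [ 0.5706 -0.4311] [ 0.4415 -0.4436] [ 0.413  -0.4457] len 0.1297 0.1583 dir 5.55
(array([ 0.45049982, -0.17370283,  0.01715808]), [np.float64(0.00031899386466080113), np.float64(0.00031899386466076996)]) B (array([ 0.40692476, -0.32548379,  0.01310429]), [np.float64(0.0023248519586055874), np.float64(0.002324851958605484)])
LF [0.6171 0.1882]
LN [0.564  0.1901]
RN [ 0.5579 -0.0948]
RF [ 0.6102 -0.0963]
[0.58730843 0.04679913] 0.2847931448619015 -1.3069520448789798 0.05226566146304064
cup [0.5905 0.1608 0.1   ]
cup [0.5889 0.0853 0.1   ]
cup [0.5864 0.0091 0.1   ]
cup [ 0.5852 -0.0678  0.1   ]
holder corner h (array([0.5584288 , 0.20426259, 0.07655175]), [np.float64(0.006966265977096775), np.float64(0.006966265977096859)]) (array([0.61725633, 0.18827815, 0.100003  ]), [np.float64(0.00011887364181330338), np.float64(0.00011887364181308893)])
```

```bash
cat >> h.py <<'E'
AL=np.deg2rad(10); SIG=-1
def pick(hc,deg,w=.06):
    p=np.array([np.cos(np.deg2rad(deg)),np.sin(np.deg2rad(deg)),0])
    cx=np.array(hc); h=unit([1,0,0]); qp,_=poses(p,AL,SIG,h)
    eoat.command_gripper(w,70)
    ptp([cx[0],cx[1],.15],qp)
    r=lin([cx[0],cx[1],.0227],.1,f=6); print('pick stop',r,gp())
    eoat.command_gripper(0,70); print('w',manip.get_width())
    lin([cx[0],cx[1],.26],.15); print('w lifted',manip.get_width())
    return p
E
python3 - <<'E'
from h import *
J=np.array([.4802,-.1703]);deg=4.72;p2=np.array([np.cos(np.deg2rad(deg)),np.sin(np.deg2rad(deg))])
hc=J-.0145*p2;print(hc)
p=pick(hc,deg)
snap('scene','s16');snap('wrist','w16')
c=np.array([.5852,-.0678]);h=[c[0],c[1],0]
_,qq=poses(p,AL,SIG,h)
for xyz in ([.40,-.15,.45],[c[0],c[1],.32],[c[0],c[1],.29],[c[0],c[1],.178]):
    j=manip.inverse_kinematics(list(tcp_of(xyz,qq)),qq);print(xyz,None if j is None else j.round(2))
print(manip.get_joint_pos().round(2),manip.get_time())
E
```

```text
[ 0.46574917 -0.17149315]
pick stop False [ 0.46626663 -0.17191558  0.02324337]
w 0.028042564935907507
w lifted 0.028454395088724743
[0.4, -0.15, 0.45] [-1.99 -0.69  2.42  1.34  1.84  2.92]
[np.float64(0.5852), np.float64(-0.0678), 0.32] [-0.56  0.05  2.45  2.53  0.83  1.93]
[np.float64(0.5852), np.float64(-0.0678), 0.29] [-0.56  0.15  2.49  2.59  0.95  1.83]
[np.float64(0.5852), np.float64(-0.0678), 0.178] [-0.56  0.61  2.56  2.7   1.42  1.56]
[-0.66  0.06  1.76  0.13  1.19  0.79] 57.1583
```

View pics/w16.png

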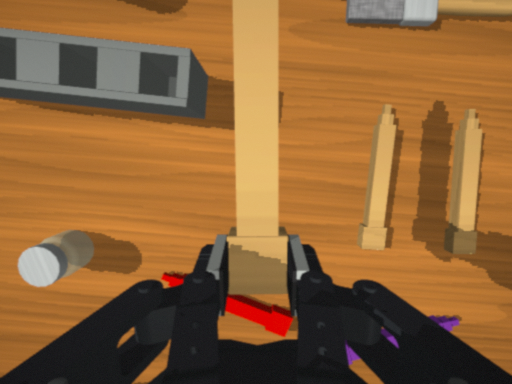

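View pics/s16.png

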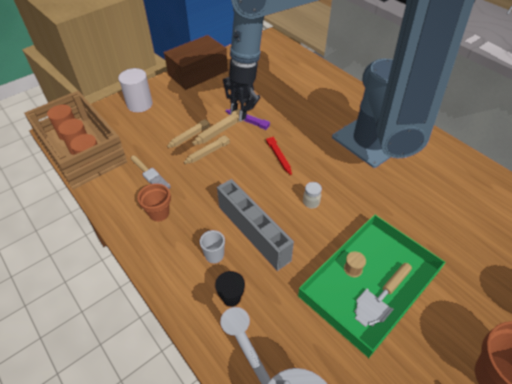

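Run:
```python
from h import *
p=[np.cos(np.deg2rad(4.72)),np.sin(np.deg2rad(4.72)),0]
cups=[(.5852,-.0678),(.5864,.0091),(.5889,.0853),(.5905,.1608)]
for i,c in enumerate(cups):
  for hd in (-60,-45,-30,-15,0,15,30,45):
    h=[np.cos(np.deg2rad(hd)),np.sin(np.deg2rad(hd)),0];_,qq=poses(p,AL,SIG,h)
    o=[]
    for z in (.30,.178):
        j=manip.inverse_kinematics(list(tcp_of([c[0],c[1],z],qq)),qq);o.append(None if j is None else j.round(2).tolist())
    print(i+1,hd,o)
```

```text
1 -60 [None, None]
1 -45 [[0.15, 0.3, 2.18, 4.29, 1.05, 0.97], [0.15, 0.61, 2.24, 4.15, 1.23, 1.32]]
1 -30 [[-0.04, 0.2, 2.35, 3.77, 0.89, 1.23], [-0.04, 0.59, 2.42, 3.64, 1.28, 1.51]]
1 -15 [[-0.36, 0.13, 2.46, 3.01, 0.84, 1.64], [-0.36, 0.6, 2.54, 3.04, 1.4, 1.57]]
1 0 [[-0.7, 0.12, 2.46, 2.29, 0.99, 1.99], [-0.7, 0.6, 2.55, 2.45, 1.4, 1.56]]
1 15 [[-0.89, 0.19, 2.37, 1.83, 1.2, 2.15], [-0.89, 0.59, 2.44, 1.96, 1.35, 1.68]]
1 30 [[-0.96, 0.29, 2.2, 1.53, 1.38, 2.23], [-0.96, 0.6, 2.26, 1.61, 1.38, 1.86]]
1 45 [[-0.95, 0.4, 2.0, 1.33, 1.55, 2.3], [-0.95, 0.65, 2.05, 1.35, 1.48, 2.01]]
2 -60 [None, None]
2 -45 [None, [0.34, 0.63, 2.14, 4.36, 1.25, 1.21]]
2 -30 [[0.2, 0.25, 2.28, 4.06, 0.97, 1.08], [0.2, 0.59, 2.34, 3.9, 1.24, 1.42]]
2 -15 [[-0.06, 0.15, 2.42, 3.41, 0.84, 1.43], [-0.06, 0.59, 2.5, 3.34, 1.35, 1.56]]
2 0 [[-0.41, 0.11, 2.48, 2.61, 0.9, 1.84], [-0.41, 0.61, 2.57, 2.73, 1.43, 1.56]]
2 15 [[-0.69, 0.15, 2.43, 2.02, 1.1, 2.08], [-0.69, 0.6, 2.51, 2.18, 1.38, 1.6]]
2 30 [[-0.82, 0.23, 2.3, 1.66, 1.3, 2.19], [-0.82, 0.59, 2.36, 1.77, 1.36, 1.76]]
2 45 [[-0.84, 0.34, 2.11, 1.
[... 383 characters left out ...]
[-0.43, 0.6, 2.53, 2.45, 1.39, 1.58]]
3 30 [[-0.62, 0.2, 2.35, 1.83, 1.19, 2.15], [-0.62, 0.59, 2.42, 1.97, 1.34, 1.69]]
3 45 [[-0.69, 0.3, 2.19, 1.54, 1.37, 2.24], [-0.69, 0.6, 2.25, 1.61, 1.38, 1.87]]
4 -60 [None, None]
4 -45 [None, None]
4 -30 [None, [0.57, 0.64, 2.1, 4.34, 1.23, 1.19]]
4 -15 [[0.43, 0.27, 2.23, 4.04, 0.94, 1.08], [0.43, 0.6, 2.29, 3.88, 1.2, 1.4]]
4 0 [[0.18, 0.19, 2.37, 3.39, 0.82, 1.43], [0.18, 0.59, 2.44, 3.33, 1.29, 1.55]]
4 15 [[-0.13, 0.15, 2.42, 2.63, 0.88, 1.84], [-0.13, 0.59, 2.5, 2.74, 1.35, 1.59]]
4 30 [[-0.39, 0.19, 2.37, 2.05, 1.07, 2.09], [-0.39, 0.59, 2.44, 2.21, 1.33, 1.66]]
4 45 [[-0.51, 0.27, 2.24, 1.69, 1.27, 2.21], [-0.51, 0.6, 2.3, 1.79, 1.33, 1.82]]
```

Run:
```python
from h import *
deg=4.72;p=[np.cos(np.deg2rad(deg)),np.sin(np.deg2rad(deg)),0]
c=np.array([.5905,.1608]);hd=np.deg2rad(30)
_,qq=poses(p,AL,SIG,[np.cos(hd),np.sin(hd),0])
g=gp()
for z in (.38,.36,.34):
    j=manip.inverse_kinematics(list(tcp_of([c[0]-.06,c[1]-.08,z],qq)),qq);print(z,None if j is None else j.round(2))
lin([g[0],g[1]+.05,.36],.2)
print(manip.get_joint_pos().round(2))
ptp([c[0]-.06,c[1]-.08,.34],qq)
print(manip.get_joint_pos().round(2),gp(),manip.get_width())
snap('scene','s17');snap('wrist','w17');snap('top','t17');print(manip.get_time())
```

```text
0.38 [-0.78 -0.11  2.36  1.6   1.25  2.48]
0.36 [-0.78 -0.07  2.39  1.63  1.26  2.4 ]
0.34 [-0.78 -0.01  2.42  1.65  1.26  2.31]
[-0.56 -0.02  1.61  0.11  1.42  0.92]
[-0.78 -0.01  2.42  1.65  1.26  2.31] [0.53067321 0.08047185 0.33979873] 0.02824593109321114
59.4
```

View pics/w17.png

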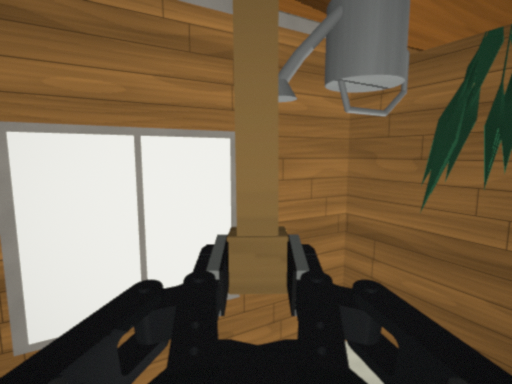

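View pics/s17.png

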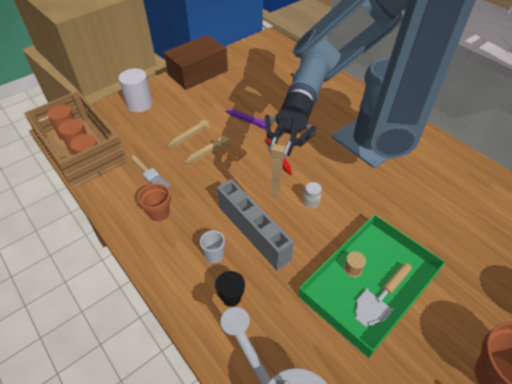

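View pics/t17.png

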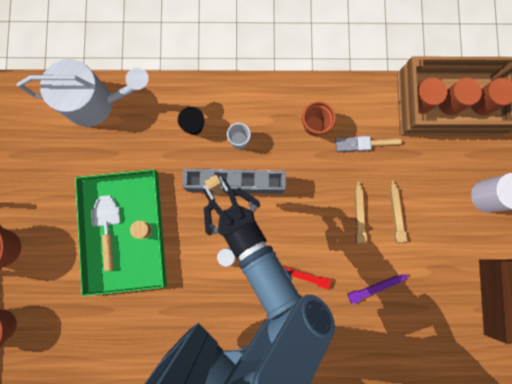

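Run:
```python
from h import *
cs,ct=cam('scene'),cam('top')
g=gp();hd=np.deg2rad(30);h=np.array([np.cos(hd),np.sin(hd),0]);a=g+.0132*h
print('tip scene',proj(cs,a-[0,0,.1695]),'head top',proj(ct,a+[0,0,.015]),'tip top',proj(ct,a-[0,0,.1695]),'head scene',proj(cs,a+[0,0,.015]))
for f,b in (('s17',(250,120,310,210)),('t17',(190,160,260,230))):
    i=cv2.imread(f'pics/{f}.png')[b[1]:b[3],b[0]:b[2]];cv2.imwrite(f'pics/{f}z.png',cv2.resize(i,None,fx=6,fy=6,interpolation=cv2.INTER_CUBIC))
```

```text
tip scene [275.24587835 197.77809302] head top [212.55448717 181.66220387] tip top [218.25795453 191.90288207] head scene [278.05312658 147.79263688]
```

View pics/s17z.png

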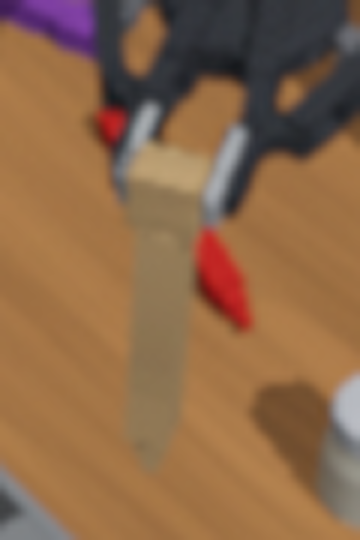

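View pics/t17z.png

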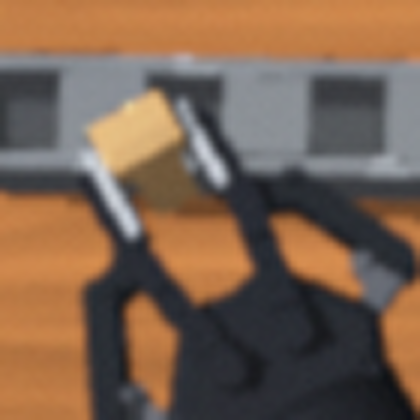

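```bash
cat >> h.py <<'E'
def insert(c,deg_h=30,w=.055):
    hd=np.deg2rad(deg_h);h=np.array([np.cos(hd),np.sin(hd),0])
    t=np.array([c[0],c[1],0])-.0132*h
    lin([t[0],t[1],.33],.15)
    r=lin([t[0],t[1],.18],.08,f=6); g=gp(); print('insert',r,g,manip.get_width(),manip.get_ft_force().round(1))
    return h,t
def release(h,t,w=.055):
    eoat.command_gripper(w); g=gp()
    lin(g-h*.10,.12)
    g=gp(); lin([g[0],g[1],.30],.25)
E
python3 - <<'E'
from h import *
h,t=insert((.5905,.1608))
snap('scene','s18');print(manip.get_time(),manip.get_joint_pos().round(2))
E
```

```text
insert False [0.5790843  0.15426367 0.18041467] 0.027855029045171988 [ 0.2 -0.1 -1.2]
62.2167 [-0.43  0.58  2.47  2.18  1.35  1.64]
```

View pics/s18.png

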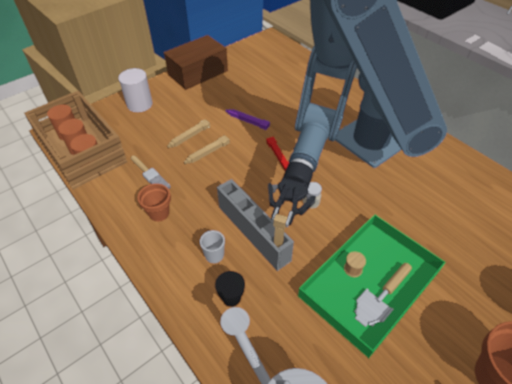

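Run:
```python
from h import *
hd=np.deg2rad(30);h=np.array([np.cos(hd),np.sin(hd),0])
release(h,None)
print(gp())
snap('scene','s19')
q=down(0.0)
ptp([.45,-.25,.30],q); snap('wrist','w20');snap('top','t20')
print(manip.get_time(),manip.get_joint_pos().round(2))
```

```text
Traceback (most recent call last):
  File "h.py", line 67, in release
    lin(g-h*.10,.12)
    ~~~^^^^^^^^^^^^^
  File "h.py", line 36, in lin
    return manip.move_l(list(tcp_of(g,qq)),v,rot=q,f_stop=f)
           ~~~~~~~~~~~~^^^^^^^^^^^^^^^^^^^^^^^^^^^^^^^^^^^^^
plant.IKError: the arm cannot follow that straight line within its joint ranges
```

```bash
sed -i 's/    lin(g-h\*.10,.12)/    lin(g+[0,0,.13],.12)/' h.py
python3 - <<'E'
from h import *
print(manip.get_width())
release(None,None)
print(gp())
q=down(0.0)
ptp([.45,-.25,.30],q); snap('wrist','w20');snap('top','t20');snap('scene','s19')
print(manip.get_time(),manip.get_joint_pos().round(2))
E
```

```text
0.055177920664820405
[0.57860066 0.15439875 0.29863281]
66.2 [-0.72  0.16  1.53  0.    1.45  0.85]
```

View pics/s19.png

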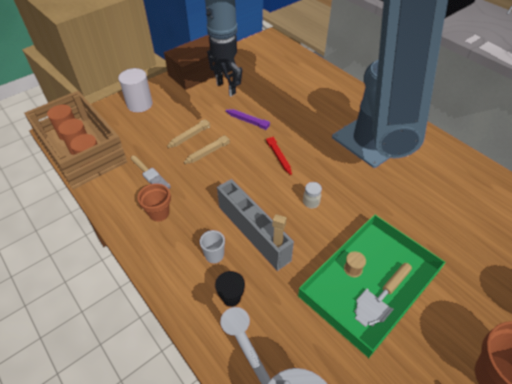

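View pics/w20.png

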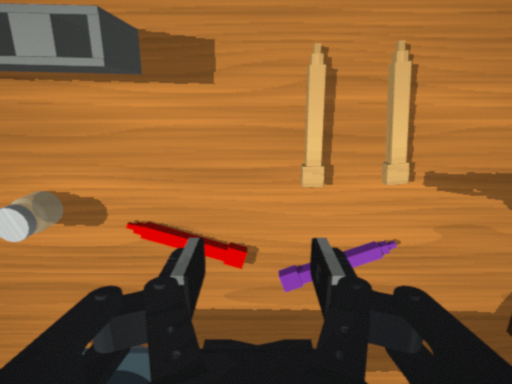

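View pics/t20.png

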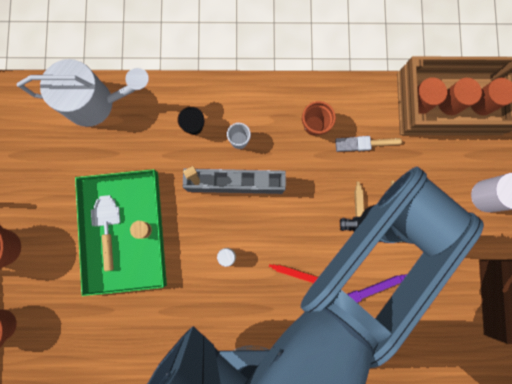

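Run:
```python
from h import *
z=np.load('pics/w20.npz');c=cam('wrist',z['tcp'],z['q'])
for n,S,J in (('B',[.5673,-.3248,.02],[.4379,-.3269,.02]),('C',[.5706,-.4311,.02],[.4415,-.4436,.02])): print(n,proj(c,S),proj(c,J))
im=cv2.imread('pics/w20.png');cv2.imwrite('pics/w20z.png',cv2.resize(im[35:195,290:420],None,fx=3.6,fy=3.6,interpolation=cv2.INTER_CUBIC))
J=np.array([.4379,-.3269]);deg=.93;p2=np.array([np.cos(np.deg2rad(deg)),np.sin(np.deg2rad(deg))])
hc=J-.0145*p2;print(hc)
p=pick(hc,deg)
hd=np.deg2rad(30);_,qq=poses(p,AL,SIG,[np.cos(hd),np.sin(hd),0])
g=gp();lin([g[0]+.02,g[1]+.10,.36],.25)
cup=(.5864,.0091)
x=[cup[0]-.06,cup[1]-.08,.34]; print(manip.inverse_kinematics(list(tcp_of(x,qq)),qq))
ptp(x,qq)
g=gp();h=np.array([np.cos(hd),np.sin(hd),0]);a=g+.0132*h;cs,ct=cam('scene'),cam('top')
print('tip scene',proj(cs,a-[0,0,.1695]),'head top',proj(ct,a+[0,0,.015]),manip.get_width())
snap('scene','s21');snap('top','t21');print(manip.get_time())
```

```text
B [317.9755645   64.45553224] [313.91692464 165.91180586]
C [403.44884291  61.43545246] [398.88684876 163.26547108]
[ 0.42340191 -0.32713535]
pick stop False [ 0.42374677 -0.32756576  0.02330033]
w 0.028279397169834276
w lifted 0.02837353154580738
[-1.11399313  0.13501357  2.25737233  1.40304782  1.48831981  2.3210949 ]
tip scene [241.67049926 165.43830926] head top [283.0691387  183.55417865] 0.028461999139014156
72.9
```

View pics/s21.png

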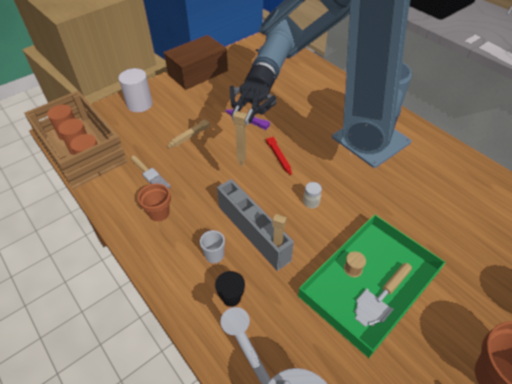

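View pics/t21.png

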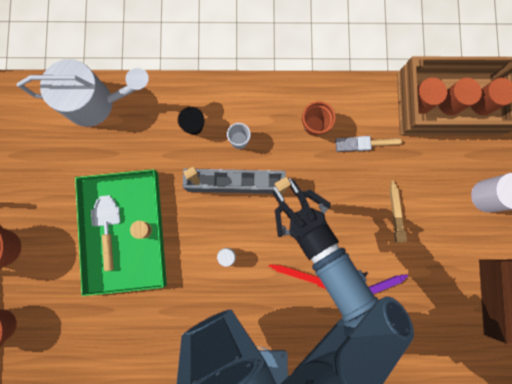

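Tag B hangs point down. Its tip is at scene (241,165) and its head at top (283,184), both as predicted. I'll insert it into cup 2.

Run:
```python
from h import *
insert((.5864,.0091));print(manip.get_joint_pos().round(2))
snap('scene','s22')
release(None,None)
q=down(0.0)
ptp([.42,-.33,.30],q); snap('wrist','w23');snap('scene','s23');snap('top','t23')
print(manip.get_time())
z=np.load('pics/w23.npz');c=cam('wrist',z['tcp'],z['q'])
for n,S,J in (('C',[.5706,-.4311,.02],[.4415,-.4436,.02]),): print(n,proj(c,S),proj(c,J))
```

```text
insert False [0.57498973 0.0025014  0.18033746] 0.028538332967257513 [ 0.3  0.4 -1.4]
[-0.86  0.58  2.38  1.73  1.36  1.75]
79.1667
C [341.58227928  34.58786952] [342.95473896 141.34452649]
```

View pics/s23.png

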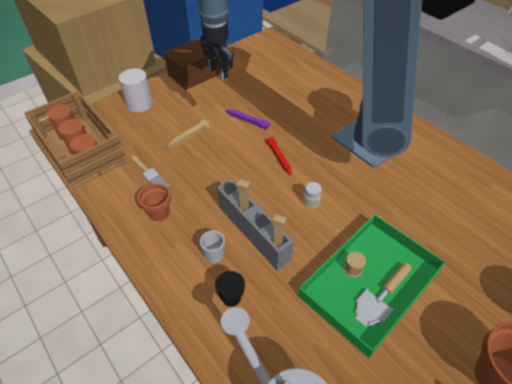

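View pics/w23.png

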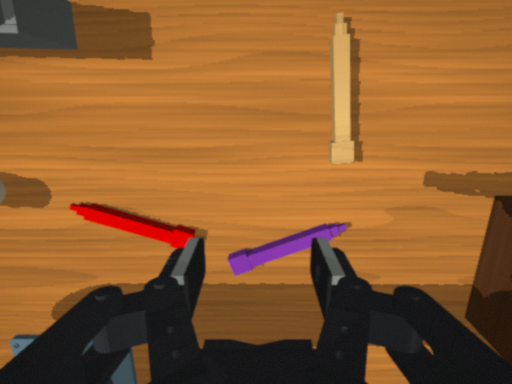

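Run:
```python
from h import *
J=np.array([.4415,-.4436]);deg=5.55;p2=np.array([np.cos(np.deg2rad(deg)),np.sin(np.deg2rad(deg))])
hc=J-.0145*p2
p=pick(hc,deg)
hd=np.deg2rad(30);_,qq=poses(p,AL,SIG,[np.cos(hd),np.sin(hd),0])
g=gp();lin([g[0]+.02,g[1]+.12,.36],.25)
cup=(.5852,-.0678)
x=[cup[0]-.06,cup[1]-.08,.34]; print(manip.inverse_kinematics(list(tcp_of(x,qq)),qq))
ptp(x,qq)
g=gp();h=np.array([np.cos(hd),np.sin(hd),0]);a=g+.0132*h;cs,ct=cam('scene'),cam('top')
print('tip scene',proj(cs,a-[0,0,.1695]),'head top',proj(ct,a+[0,0,.015]),manip.get_width())
snap('scene','s24');snap('top','t24');print(manip.get_time())
```

```text
pick stop False [ 0.42737847 -0.44552469  0.02344325]
w 0.028288854584316295
w lifted 0.02804971742900143
[-1.20551133  0.22608475  2.13163963  1.33607444  1.55743645  2.34236036]
tip scene [226.07372602 150.74668405] head top [318.5807698  184.03106723] 0.028053208611809675
86.1833
```

View pics/s24.png

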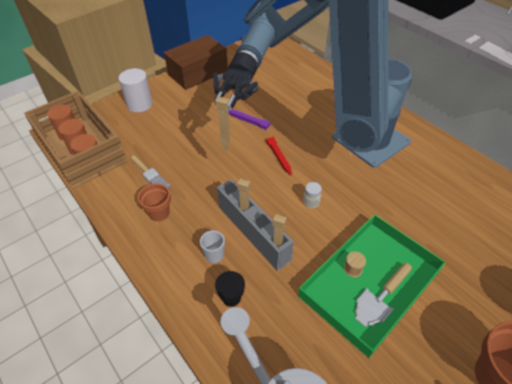

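View pics/t24.png

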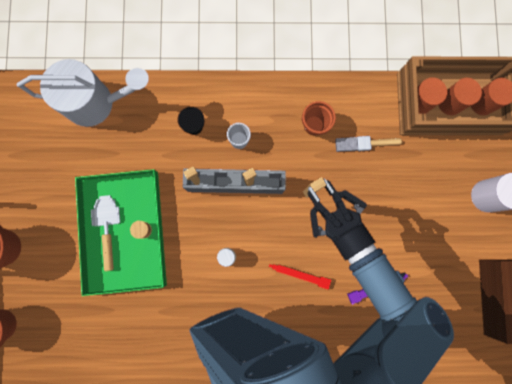

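Tag C is held point down, with its tip at scene (226,150) as predicted. Next is cup 1.

Run:
```python
from h import *
insert((.5852,-.0678))
release(None,None)
q=down(0.0)
ptp([.40,-.10,.34],q); snap('wrist','w26');snap('scene','s26');snap('top','t26')
print(manip.get_time())
i=cv2.imread('pics/s26.png')[170:350,190:450];cv2.imwrite('pics/s26z.png',cv2.resize(i,None,fx=3,fy=3,interpolation=cv2.INTER_CUBIC))
```

```text
insert False [ 0.57379922 -0.07442397  0.18033216] 0.028329457583747508 [ 0.6 -0.   0.5]
92.3083
```

View pics/s26z.png

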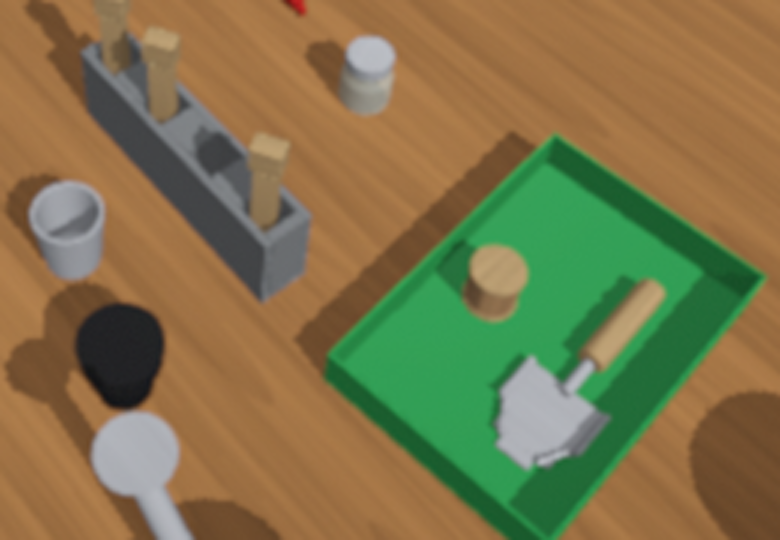

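View pics/t26.png

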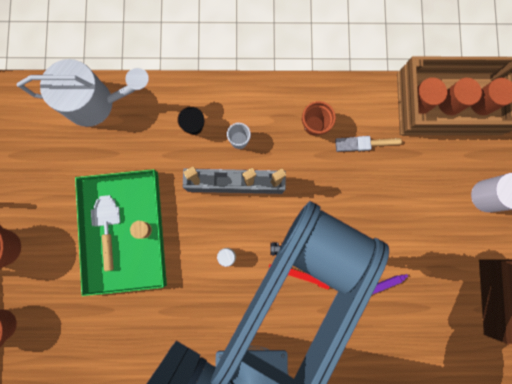

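View pics/w26.png

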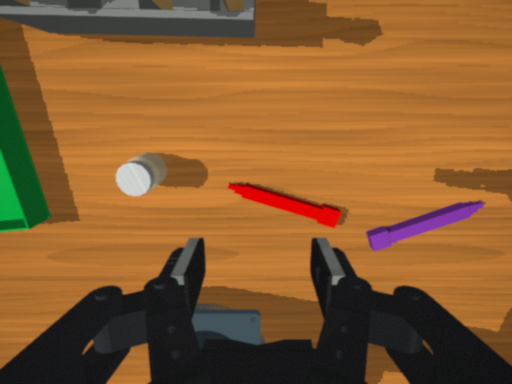

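Run:
```python
from h import *
cs,ct=cam('scene'),cam('top')
i=cv2.imread('pics/t26.png')[155:205,170:300];cv2.imwrite('pics/t26z.png',cv2.resize(i,None,fx=6,fy=6,interpolation=cv2.INTER_CUBIC))
i=cv2.imread('pics/s26.png')[160:270,210:310];cv2.imwrite('pics/s26y.png',cv2.resize(i,None,fx=5,fy=5,interpolation=cv2.INTER_CUBIC))
for cpt in [(.5905,.1608),(.5864,.0091),(.5852,-.0678)]: print(proj(ct,[*cpt,.193]),proj(cs,[*cpt,.193]))
```

```text
[188.96331741 172.16684462] [280.24477473 219.19374127]
[248.31688986 173.64990762] [244.10148279 183.17173598]
[278.31200792 174.06103409] [227.41132732 166.93397358]
```

View pics/t26z.png

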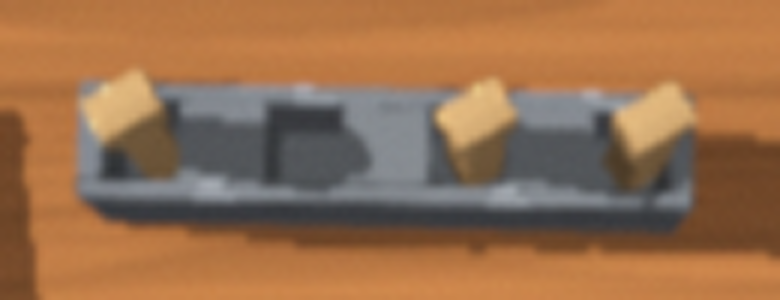

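View pics/s26y.png

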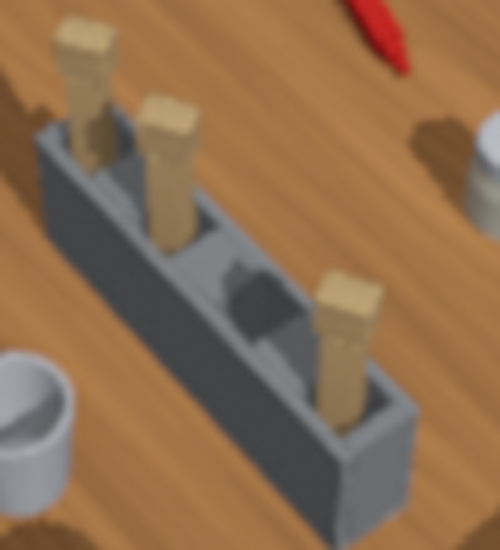

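Run:
```python
from h import *
cs,ct=cam('scene'),cam('top')
for a,b in [((190.8,172.6),(279.7,218.3)),((249.5,174.3),(244.2,182.3)),((278.8,174.5),(227.2,167.2))]: print(tri([ct,cs],[a,b])[0].round(3))
print(manip.get_dq().round(3)); job.job_done(); print(manip.get_time())
```

```text
[0.589 0.157 0.191]
[0.584 0.006 0.193]
[ 0.585 -0.069  0.19 ]
[-0.002 -0.    -0.007 -0.005 -0.    -0.003]
the job is handed in; nothing more can be done
the job is handed in; nothing more can be done
```

The job is handed in after about 92 s of robot time. The spool and the trowel are in the green tray. The three wooden tags that were on the bench stand point down in cups 4, 2 and 1.

**Last checks:** The tag heads triangulate to z = 0.190–0.193 m, within 5 mm of their cup centres, so the tags rest on the cup floors and stand close to upright. The trowel lies flat inside the tray, clear of the spool. In the last pictures the pots, jar, tin and brush look undisturbed, and the look-alikes were left alone. The gripper was open and clear of everything.

**What failed or disagreed along the way:**
- **Fingertip position:** A bench touch showed the real fingertips about 37 mm behind the stated TCP, so the first spool grasp closed above it and missed. I corrected every later grasp for this.
- **Spool knocked off:** On my second approach I started too low, and the open fingers apparently swept the spool off the holder. I picked it up from the bench, upside down, and put it in the tray.
- **Straight-line retreat:** The arm refused one retreat after the first insertion because of a joint limit. I lifted straight up instead.
- **Tag shifted early:** One tag was knocked aside near the start, and I measured it again before picking it up.

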